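Swing out the folding hook and hang up the soundboard template

ROBOT

A 6-joint arm with a two-finger parallel gripper is mounted at the origin on the work surface. World frame = base frame: x ahead of the robot, y to its left, z up, the work surface at z = 0. Lengths are in m, angles in rad, forces in N, time in s.
With the tool pointing down it reaches from about 0.325 to 0.925 m from the base axis. Payload 3.1 kg.
Tool frame: the origin (TCP) lies at the very end of the fingers, on their centre line; the grasp point (between the pads) lies 19 mm behind it; z points along the fingers, x is the direction in which the jaws open and shut, and the axes are right-handed (so a half turn about z gives the same grasp; the last joint's range is limited). The gripper opens to 85 mm and grips with 20 to 120 N. Pads are 22 mm wide; open, the fingers measure 114 mm over their backs; the gripper's body (76 mm by 85 mm) begins 54 mm behind the grasp point. The pads swing forward as they close: fully open they stand 13 mm farther back than shut.
Start: joints at [-1.275, 0.217, 1.613, -0, 1.311, -0.112], TCP at [0.248, -0.574, 0.231] pointing down, gripper open.
Joint ranges: [-2.75, 2.75], [-0.78, 2.1], [0.31, 2.55], [-1.13, 4.27], [0.13, 2.63], [-2.58, 2.58]. Speed limits (rad/s): [2.79, 2.79, 3.14, 3.14, 3.14, 3.14].

INTERFACE

Orientations are given as a unit quaternion [x, y, z, w].
In Python, from bench import sense, camera, close_job gives the robot as it stands.
- The arm moves only by the tool servo_tool, never from a script. Its argument "commands" is a list of rows, each a list of 4 numbers: the shift along the world's x, y, z in cm, then the turn about the world's z in degrees. A call has 1 to 5 rows; each row shifts and turns the pose as measured when the row begins; what a row does not reach is not made up. A row lasts 1/10 s, in which the tool goes at most 50 mm and 8.59 degrees, less where a joint would pass 70% of its speed; a pose out of reach is approached as far as the arm can. A call is refused whole if a number of a shift passes 5 or a number of a turn 8.59, either way. A call with a gripper value outside its range is refused whole. "grip" is the gripper's target within -1 to 1 (shut at 1, half-way at 0, fully open at -1), set as the call begins (left out, the last holds). The fingers move at their own pace and stop on an object; the grip force is fixed at half the most. Time passes only in rows, so rows that do not move let the fingers close. It gives the time, the measured TCP pose, the force and the opening at its end, in the units of the state.
- sense(): the state, without advancing time (a new reading comes with each control period).
- camera(name): name is "scene" or "top" or "wrist"; returns a dict with "frame" (384x512x3 uint8, red, green, blue), "z_map" (384x512 float32, m along the optical axis (not along the pixel's ray), 0 where there is no reading), "mtx" (3x3 intrinsics, pixels), "R" (3x3) and "t" (3): a world point X has camera coordinates R X + t; the wrist camera has in their place "mount" (4x4, takes a point from camera to tool coordinates, whose origin is the TCP and whose axes are the tool frame's). Camera axes: x right, y down, z forward; pixel columns grow to the right and rows downward; lengths in m; the calibration is good to about 2 mm. A picture is of the moment at which its call begins: read the wrist's pose just before it.
- close_job(): hands the job in, once; it reports no verdict.
The state is a dict: "clock": time; "joint_positions": joint angles; "dq": joint speeds; "tau": joint torques, N m; "ee_pos": TCP position; "tcp_rot": TCP orientation; "wrist_force": force on the tool from outside, world axes, zero at the start; "torque": the same for the moment, N m; "gripper_width": finger opening in m.
Only numpy, scipy, OpenCV 4.12 (cv2) and the standard library are available. Lean on these libraries where they do the work, as an engineer would, in place of code of your own. Each camera call takes 0.05 s, during which the arm holds its last target.

TASK

Swing the folded steel hook on the board all the way out to its stop, without flinging it, then take the pear-shaped plywood soundboard template out of the rack and hang it by its large hole on the hook, behind the upturned end. The hook is bent, so feel your way: never force the template against it, and let the template down gently until the hook carries it before you let go. Leave everything else on the bench as it is.

Things in the scene. Friction and masses are not known exactly. Their poses are not given: they have to be found in the camera images.
- board: upright plywood board on the bench, fixed: 420 wide (y), 280 high, 18 thick. Origin: bottom middle of its front face; -x points straight out of the front face, +y along the face, z up. The front carries the hook. Tools on it (at most 22 off the face, below 240 high) lie beyond y = 110 and y = -140
- hook_pivot (a point): on the hook's upright hinge pin, at the height where the bar leaves it: 22 mm before the board's face, 225 above the bench, at y = -50 of the board; fixed, axes as board. Hinge knuckles of radius 8 reach 27 above and below. The hook: round steel bar 9 thick, 95 from pin axis to the axis of its upturned end, which is 9 thick too, its round top 24.5 above the bar's axis
- hook (a joint): hook angle, rad: 0 = folded along the board's +y, growing outward to a solid stop at 1.571 = along the board's -x. Stiff hinge: stays where left; about 5 N at the bar's end moves it either way, also back. Use has bent the bar up or down at the hinge by up to 0.1 rad: its end stands up to 10 mm above or below straight. The bend is not measured and does not change
- template: the soundboard template: pear-shaped 12 mm plywood plate, red stripe below its head, 0.13 to 0.22 kg, upright in a rack slot. Origin: middle of its flat foot; z up along it, x normal to the plate (both faces alike), y across. 190 high; belly 120 wide at 50 above the foot; the head, from 132 up to the top, has parallel edges 58 apart
- template_hole (a point): centre of the template's round hanging hole, 32 mm in diameter, right through the plate along its x axis; 158 above the foot and 32 below the top edge
- rack: wooden rack, fixed, 200 x 150, base 12 thick, with three parallel slots across its x axis, 60 apart at x = -60, 0, 60 mm, 15 wide, between rails that reach 42 above the bench. Origin: middle of the underside. A template stands in each slot in any order
- template_neck: dark wooden neck template in another slot, 60 wide, 178 high, 12 thick; leave alone. Origin: middle of its foot
- template_bowl: yellow plastic bowl template in another slot, 112 wide, 135 high, 12 thick; leave alone. Origin: middle of its foot
- glue: glue bottle, 56 in diameter, 160 high; leave alone. Origin: middle of its underside
- varnish: varnish can, 72 in diameter, 100 high; leave alone. Origin: middle of its underside
- hammer: hammer lying on the bench; leave alone. Origin: on the bench, near its middle
- plane: wooden hand plane, 170 x 52, 90 high; leave alone. Origin: middle of its underside
- peg0: dark wooden tuning peg lying on the bench, 75 long, knob 24 in diameter; leave alone. Origin: on the bench, under its middle
- peg1: dark wooden tuning peg lying on the bench, 75 long, knob 24 in diameter; leave alone. Origin: on the bench, under its middle
There are look-alikes about, which are no part of the job. What is meant by the template is not turquoise, and is the larger of those in its own colour.

How it is judged:
On the way, in this order (a step that is already met when the one before it is completed fails the run):
1. the hook is swung out to its stop (at least 1.55 of 1.571 rad) (value of joint hook above 1.55 rad), for 0.2 s.
2. the template, still held, bears on the hook: its hole is on the bar, behind the upturned end (contact force between template and board above 0.5 N and contact force between the fingers and template above 0.5 N and x of template_hole in the frame of hook_pivot between -0.09 and -0.012 m and y of template_hole in the frame of hook_pivot between -0.015 and 0.015 m and z of template_hole in the frame of hook_pivot between -0.023 and -0.001 m), for 0.1 s.
At the end, for the whole second after the job is handed in: the hook is out at its stop (at least 1.5 of 1.571 rad) and the template hangs on it, let go and still (under 50 mm/s): its hole centre is 12 to 90 mm out from the hinge pin, within 15 mm sideways of it and 1 to 23 mm below it, and the template hangs upright within 0.2 rad (value of joint hook above 1.5 rad and x of template_hole in the frame of hook_pivot between -0.09 and -0.012 m and y of template_hole in the frame of hook_pivot between -0.015 and 0.015 m and z of template_hole in the frame of hook_pivot between -0.023 and -0.001 m and angle between template's own z axis and vertical below 0.2 rad and linear speed of template below 0.05 m/s); the robot touches nothing.
It fails at once if the template is forced against the hook or the board with more than 15 N (contact force between template and board above 15 N).
It fails at once if the hook is flung round (faster than 2.5 rad/s), or the arm or gripper's body bumps hook or board with more than 25 N (velocity of joint hook above 2.5 rad/s or contact force between the arm and board above 25 N).
It fails at once if the template is dropped or tipped over (angle between template's own z axis and vertical above 0.8 rad).
It fails at once if another template is pulled out or knocked over (distance of any of template_neck, template_bowl from where it was at the start of the episode above 0.025 m or angle between any of template_neck, template_bowl's own z axis and vertical above 0.3 rad).
It fails at once if glue, varnish, hammer, plane or a tuning peg is knocked about (distance of any of glue, varnish, hammer, plane, peg0, peg1 from where it was at the start of the episode above 0.03 m).
It also fails if it takes over 72 s, if anything falls off the work surface, if the arm or the gripper's body presses on something with over 40 N, if the wrist force passes 120 N, or if a joint passes its speed limit or range.

## Working session

There is one attempt and no reset: what is moved stays moved. The work goes in short steps, Python scripts to look and compute and a tool call to move; the robot and the scene stay as the last step left them, time stands still between calls to the robot, and variables do not carry over. Pictures are saved under pics/ and viewed, and the job is handed in when it is done.

Besides the shell and the picture viewer there is one more tool, called after ">>>" by a JSON object that holds its "method" and its "body". servo_tool: Moves the arm, as the interface text tells. Its arguments: {"type":"object","properties":{"commands":{"type":"array","items":{"type":"array","items":{"type":"number"}}},"grip":{"type":"number"}},"required":["commands"]}

```bash
ls; mkdir -p pics; python3 - <<'E'
from bench import sense,camera
import cv2,numpy as np
s=sense();print({k:np.round(v,3) for k,v in s.items()})
for n in("scene","top","wrist"):
    c=camera(n);cv2.imwrite(f"pics/{n}0.png",c["frame"][...,::-1]);np.savez(f"{n}0.npz",**c)
    print(n,[ (k,np.round(c[k],3).tolist()) for k in c if k not in("frame","z_map")])
E
```

```text
pics
{'clock': np.float64(0.0), 'joint_positions': array([-1.275,  0.218,  1.615,  0.   ,  1.311, -0.112]), 'dq': array([ 0.   , -0.   ,  0.003,  0.   , -0.   , -0.001]), 'tau': array([-0.0000e+00, -3.9685e+01, -3.0385e+01, -0.0000e+00,  1.0000e-02,
       -0.0000e+00]), 'ee_pos': array([ 0.248, -0.573,  0.23 ]), 'tcp_rot': array([ 0.836, -0.549, -0.001, -0.001]), 'wrist_force': array([ 0.213,  0.236, -0.424]), 'torque': array([-0.028, -0.002, -0.063]), 'gripper_width': np.float64(0.085)}
scene [('mtx', [[389.267, 0.0, 253.543], [0.0, 389.267, 192.653], [0.0, 0.0, 1.0]]), ('R', [[0.703, 0.711, 0.019], [0.489, -0.464, -0.739], [-0.516, 0.529, -0.673]]), ('t', [-0.365, -0.116, 1.429])]
top [('mtx', [[498.97, 0.0, 248.083], [0.0, 498.97, 185.853], [0.0, 0.0, 1.0]]), ('R', [[-0.019, -1.0, -0.014], [-0.993, 0.02, -0.114], [0.114, 0.012, -0.993]]), ('t', [0.048, 0.514, 1.527])]
wrist [('mtx', [[293.215, 0.0, 258.18], [0.0, 293.215, 196.027], [0.0, 0.0, 1.0]]), ('mount', [[1.0, -0.001, -0.0, -0.001], [0.001, 0.945, 0.328, -0.084], [0.0, -0.328, 0.945, -0.142], [0.0, 0.0, 0.0, 1.0]])]
```

View pics/scene0.png

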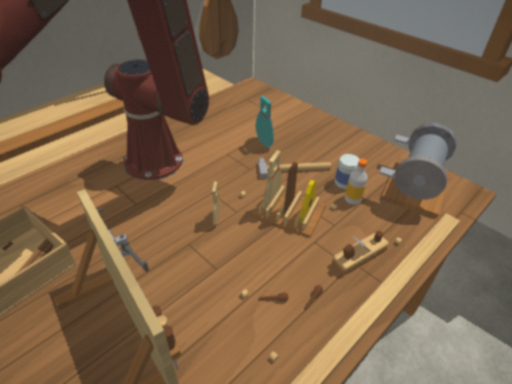

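View pics/top0.png

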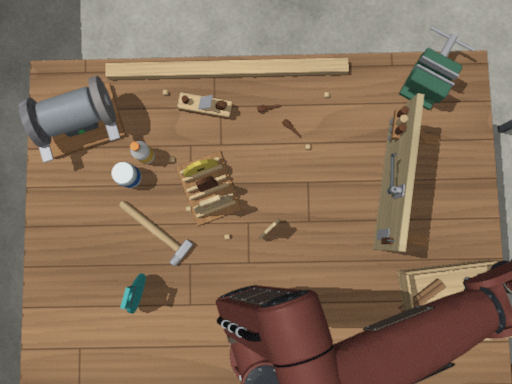

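View pics/wrist0.png

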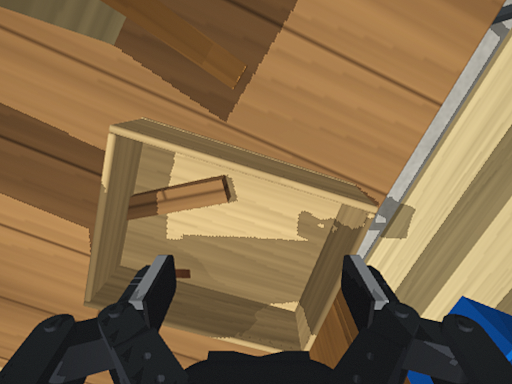

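```bash
cat > h.py <<'E'
import numpy as np,cv2
from scipy.spatial.transform import Rotation as Ro
def load(f): return dict(np.load(f))
def w2c(c):
    return c["R"],c["t"]
def wristRt(c,pos,q):
    # world->cam
    T=np.eye(4);T[:3,:3]=Ro.from_quat(q).as_matrix();T[:3,3]=pos
    M=np.linalg.inv(T@c["mount"]);c["R"]=M[:3,:3];c["t"]=M[:3,3];return c
def ray(c,u,v):
    d=np.linalg.inv(c["mtx"])@np.array([u,v,1.]);R,t=c["R"],c["t"]
    return -R.T@t,R.T@d
def onz(c,u,v,z):
    o,d=ray(c,u,v);return o+d*(z-o[2])/d[2]
def dep(c,u,v):
    o,d=ray(c,u,v);return o+d*c["z_map"][int(round(v)),int(round(u))]
def cloud(c):
    H,W=c["z_map"].shape;u,v=np.meshgrid(np.arange(W),np.arange(H))
    D=np.stack([u,v,np.ones_like(u)],-1)@np.linalg.inv(c["mtx"]).T*c["z_map"][...,None]
    return (D-c["t"])@c["R"]
def proj(c,X):
    p=c["mtx"]@(c["R"]@np.asarray(X)+c["t"]);return p[:2]/p[2]
def two(c1,p1,c2,p2):
    o1,d1=ray(c1,*p1);o2,d2=ray(c2,*p2);d1/=np.linalg.norm(d1);d2/=np.linalg.norm(d2)
    k=np.linalg.lstsq(np.stack([d1,-d2],1),o2-o1,rcond=None)[0]
    a=o1+k[0]*d1;b=o2+k[1]*d2;return (a+b)/2,np.linalg.norm(a-b)
def crop(c,x0,y0,x1,y1,f,name):
    k=min(800/(x1-x0),600/(y1-y0),f)
    cv2.imwrite(name,cv2.resize(c["frame"][y0:y1,x0:x1,::-1],None,fx=k,fy=k,interpolation=cv2.INTER_CUBIC))
E
python3 - <<'E'
from h import *
t=load("top0.npz");s=load("scene0.npz")
crop(t,160,140,300,245,5.7,"pics/tr.png");crop(t,360,80,440,260,3.3,"pics/tb.png");crop(s,190,80,350,240,3.75,"pics/sr.png");crop(s,70,180,190,384,3,"pics/sb.png")
for p in [(215,205),(205,185),(200,167),(270,230),(395,190),(392,160),(410,150),(133,293)]: print(p,dep(t,*p).round(3))
E
```

```text
(215, 205) [0.454 0.138 0.073]
(205, 185) [0.509 0.163 0.123]
(200, 167) [0.567 0.18  0.1  ]
(270, 230) [ 0.377 -0.028 -0.002]
(395, 190) [ 0.471 -0.356  0.247]
(392, 160) [ 0.554 -0.355  0.237]
(410, 150) [ 0.573 -0.392  0.278]
(133, 293) [0.203 0.37  0.136]
```

View pics/tr.png

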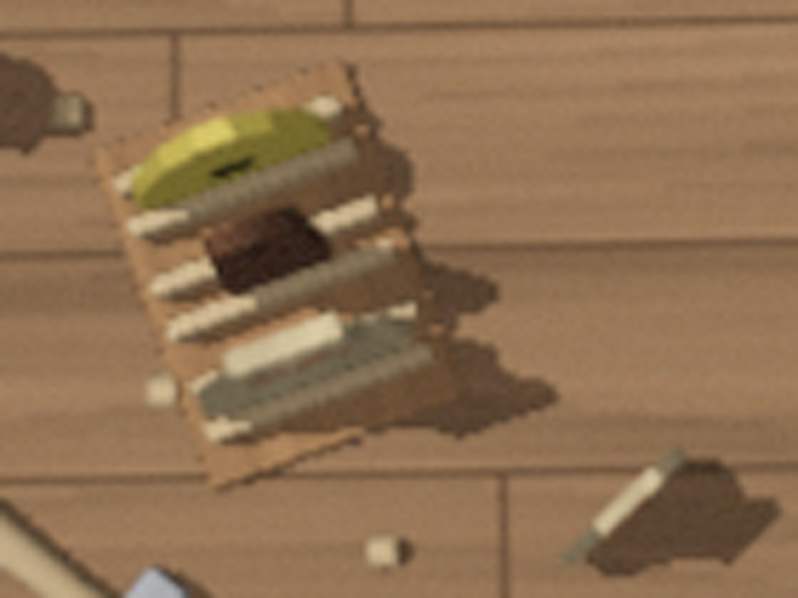

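View pics/tb.png

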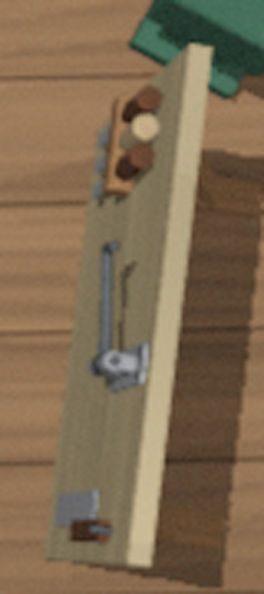

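View pics/sr.png

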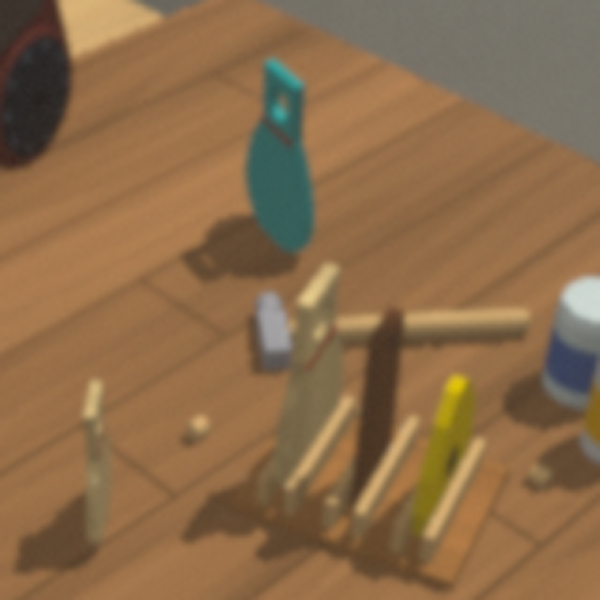

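View pics/sb.png

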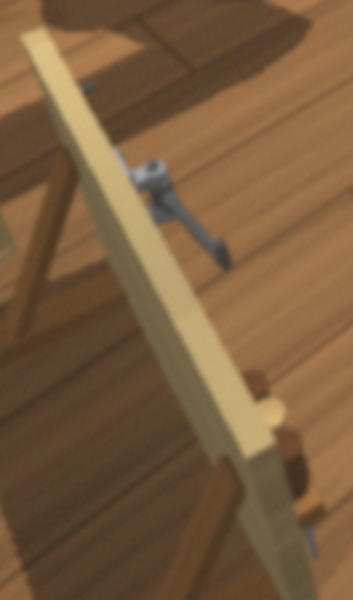

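```bash
python3 - <<'E'
from h import *
t=load("top0.npz");P=cloud(t)
m=(P[...,2]>.272)&(P[...,2]<.29);m[:, :370]=0;m[:80]=0;m[255:]=0;m[:,430:]=0
Q=P[m];print(len(Q),Q[:,2].mean())
r=cv2.minAreaRect(Q[:,:2].astype(np.float32));print(r,cv2.boxPoints(r).round(4))
# image edge: mask contour
cs=max(cv2.findContours(m.astype(np.uint8),0,1)[0],key=cv2.contourArea)
b=cv2.boxPoints(cv2.minAreaRect(cs));print(b,[onz(t,*p,.28).round(4) for p in b])
print([onz(t,*p,.28).round(4) for p in [(417.6,93.6),(398.5,251.2),(424,94),(406,251.5)]])
# rack region
for lo,hi in[(.175,.2),(.155,.19),(.03,.06),(.12,.14)]:
    m=(P[...,2]>lo)&(P[...,2]<hi);m[:,:170]=0;m[:,300:]=0;m[:145]=0;m[240:]=0
    v,u=np.nonzero(m);Q=P[m]
    print(lo,hi,len(Q), Q.mean(0).round(4) if len(Q) else '', (u.min(),u.max(),v.min(),v.max()) if len(Q) else '', cv2.minAreaRect(Q[:,:2].astype(np.float32)) if len(Q)>4 else '')
E
```

```text
1236 0.27941988356583614
((0.5190234780311584, -0.39045581221580505), (0.025187283754348755, 0.42038047313690186), 80.23281860351562) [[ 0.3097 -0.3672]
 [ 0.724  -0.4385]
 [ 0.7283 -0.4137]
 [ 0.314  -0.3424]]
[[397.07794 249.77196]
 [415.73798  92.49433]
 [424.2119   93.49971]
 [405.55188 250.77734]] [array([ 0.3134, -0.3442,  0.28  ]), array([ 0.7269, -0.4155,  0.28  ]), array([ 0.7237, -0.4378,  0.28  ]), array([ 0.3104, -0.3658,  0.28  ])]
[array([ 0.7238, -0.4203,  0.28  ]), array([ 0.3097, -0.3477,  0.28  ]), array([ 0.7223, -0.4371,  0.28  ]), array([ 0.3086, -0.3668,  0.28  ])]
0.175 0.2 129 [0.4962 0.1539 0.1898] (np.int64(196), np.int64(220), np.int64(176), np.int64(205)) ((0.48704859614372253, 0.15236569941043854), (0.07244732975959778, 0.05729435384273529), 18.7539005279541)
0.155 0.19 103 [0.4991 0.1534 0.1777] (np.int64(196), np.int64(221), np.int64(176), np.int64(206)) ((0.4872274398803711, 0.15243415534496307), (0.07237599790096283, 0.05671923980116844), 19.323551177978516)
0.03 0.06 700 [0.5111 0.1593 0.0418] (np.int64(180), np.int64(279), np.int64(156), np.int64(238)) ((0.46702781319618225, 0.11816947907209396), (0.3228157162666321, 0.17536629736423492), 42.61180114746094)
0.12 0.14 180 [0.49   0.1208 0.1308] (np.int64(187), np.int64(276), np.int64(159), np.int64(233)) ((0.45544618368148804, 0.10993871092796326), (0.30381491780281067, 0.12282592803239822), 45.84993362426758)
```

Candidates:
- Pale pear in the rack's nearest slot, at top (213,203) and scene (278,180). It has a red stripe.
- Small pale pear standing alone, at top (270,229) and scene (215,203).
- Turquoise pear, at top (133,293) and scene (264,122).

I choose the rack one: it is the larger of the two pale pears and has the stripe, as the crop shows. The hook is folded, with its pivot at about top (396,190) and its upturned end at about (393,154).

Before touching the hook I'll lift and look at it from closer in.

>>> {"method": "servo_tool", "body": {"commands": [[0,0,5,0],[0,0,5,0],[0,0,5,8],[4,3,0,8],[4,3.5,0,8]], "grip": -0.3}}

```text
clock: 0.65
ee_pos: [0.3226, -0.5064, 0.3785]
tcp_rot: [0.932, -0.362, -0.008, -0.001]
wrist_force: [0.6, 0.2, -1.1]
gripper_width: 0.0554
```

>>> {"method": "servo_tool", "body": {"commands": [[4,3.5,0,8],[4,3.5,0,8],[4,3.5,0,8],[4,3.5,0,8],[4,3,0,1]]}}

```text
clock: 1.15
ee_pos: [0.5137, -0.3421, 0.3795]
tcp_rot: [0.998, -0.07, -0.006, 0.002]
wrist_force: [0.6, -1.0, -0.5]
gripper_width: 0.0553
```

```bash
cat >> h.py <<'E'
def snap(name,tag):
    from bench import sense,camera
    s=sense();c=camera(name)
    if name=="wrist": wristRt(c,s["ee_pos"],s["tcp_rot"])
    np.savez(tag+".npz",**c);cv2.imwrite(f"pics/{tag}.png",c["frame"][...,::-1])
    yaw=np.degrees(np.arctan2(*Ro.from_quat(s["tcp_rot"]).as_matrix()[[1,0],0]))
    print("ee",np.round(s["ee_pos"],4),"yaw",yaw.round(2),"F",np.round(s["wrist_force"],2),"t",s["clock"],"w",s["gripper_width"]);return c
E
python3 - <<'E'
from h import *
snap("wrist","w1")
E
```

```text
ee [ 0.5137 -0.3421  0.3795] yaw -8.06 F [ 0.59 -1.05 -0.45] t 1.15 w 0.05529749530634718
```

View pics/w1.png

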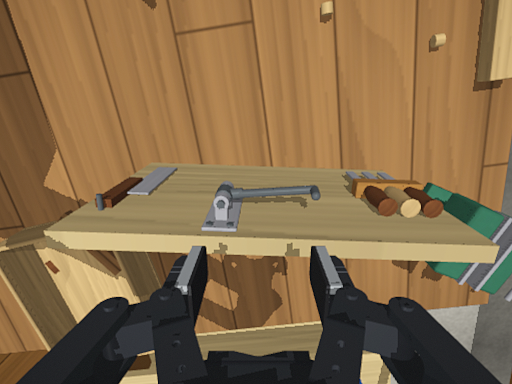

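```bash
python3 - <<'E'
from h import *
c=load("w1.npz");crop(c,190,165,340,255,5.3,"pics/w1c.png")
P=cloud(c)
for v in range(182,204,2): print(v,[tuple((P[v,u]*1000).astype(int)) for u in range(306,324,3)])
# predicted
n=np.array([.170,.985]);y=np.array([.9855,-.1697]);O=np.array([.5185,-.383])
pv=O+.022*n-.05*y
print("pivot",pv,[proj(c,[*pv,z]).round(1) for z in(.252,.225)],"tip",pv+.095*y,[proj(c,[*(pv+.095*y),z]).round(1) for z in(.2495,.225)])
for yy,k in [(-.21,'L'),(.21,'R')]: print(k,proj(c,[*(O+yy*y),.28]).round(1))
E
```

```text
182 [(np.int64(575), np.int64(-394), np.int64(91)), (np.int64(580), np.int64(-394), np.int64(90)), (np.int64(585), np.int64(-395), np.int64(89)), (np.int64(589), np.int64(-396), np.int64(90)), (np.int64(594), np.int64(-397), np.int64(89)), (np.int64(599), np.int64(-398), np.int64(87))]
184 [(np.int64(574), np.int64(-393), np.int64(102)), (np.int64(578), np.int64(-394), np.int64(101)), (np.int64(583), np.int64(-395), np.int64(100)), (np.int64(587), np.int64(-396), np.int64(99)), (np.int64(592), np.int64(-396), np.int64(99)), (np.int64(596), np.int64(-397), np.int64(99))]
186 [(np.int64(559), np.int64(-353), np.int64(231)), (np.int64(562), np.int64(-353), np.int64(232)), (np.int64(565), np.int64(-353), np.int64(233)), (np.int64(568), np.int64(-353), np.int64(235)), (np.int64(590), np.int64(-396), np.int64(108)), (np.int64(595), np.int64(-397), np.int64(108))]
188 [(np.int64(558), np.int64(-354), np.int64(234)), (np.int64(561), np.int64(-354), np.int64(235)), (np.int64(564), np.int64(-354), np.int64(238)), (np.int64(567), np.int64(-353), np.int64(240)), (np.int64(570), np.int64(-355), n
[... 1595 characters left out ...]
, np.int64(-392), np.int64(172)), (np.int64(572), np.int64(-393), np.int64(170)), (np.int64(564), np.int64(-361), np.int64(255)), (np.int64(567), np.int64(-361), np.int64(254)), (np.int64(583), np.int64(-395), np.int64(169))]
202 [(np.int64(563), np.int64(-392), np.int64(178)), (np.int64(567), np.int64(-392), np.int64(178)), (np.int64(571), np.int64(-393), np.int64(178)), (np.int64(574), np.int64(-394), np.int64(177)), (np.int64(578), np.int64(-394), np.int64(178)), (np.int64(582), np.int64(-394), np.int64(177))]
pivot [ 0.472965 -0.352845] [array([220.9, 203.1]), array([224.2, 194.1])] tip [ 0.5665875 -0.3689665] [array([317.1, 205.2]), array([313.1, 196.9])]
L [ 42.9 230.8]
R [500.9 245.3]
```

View pics/w1c.png

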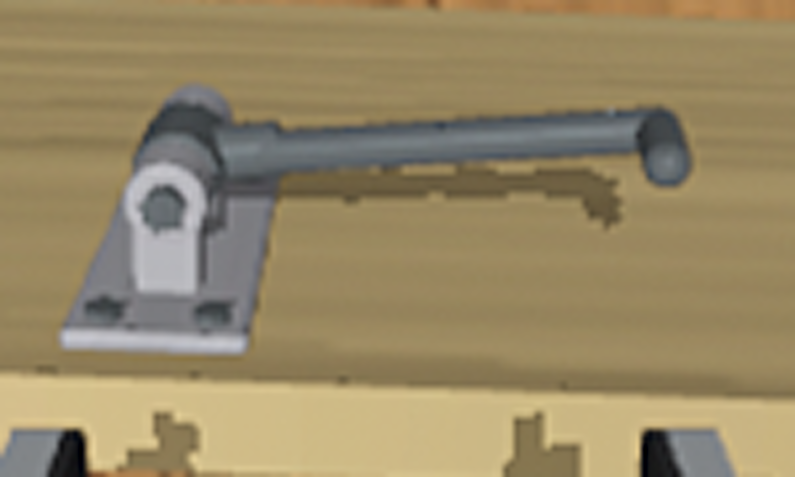

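The hook is clear in the close crop: knuckle pin at about (221,204) and post top at about (315.5,195). That puts the post top near (0.5645, -0.3585, 0.257), so the bar end stands about 6–7 mm high and the hook is folded to about 0.1 rad. Next I grip the post from above with the jaws along the bar.

>>> {"method": "servo_tool", "body": {"commands": [[3,-0.8,0,0],[2.1,-0.8,-3,0],[0,0,-3,0],[0,0,0,0]], "grip": 0.3}}

```text
clock: 1.6
ee_pos: [0.5747, -0.3475, 0.3156]
tcp_rot: [0.998, -0.063, -0.004, -0.002]
wrist_force: [-0.2, -0.2, 0.5]
gripper_width: 0.03
```

```bash
python3 - <<'E'
from h import *
c=snap("wrist","w2");crop(c,130,100,380,280,3.2,"pics/w2c.png")
P=cloud(c);Q=P.reshape(-1,3);m=(Q[:,2]>.249)&(Q[:,2]<.262)&(abs(Q[:,0]-.5645)<.02)&(abs(Q[:,1]+.3585)<.02)
print(m.sum(),Q[m].min(0),Q[m].max(0),Q[m].mean(0))
E
```

```text
ee [ 0.5747 -0.3475  0.3156] yaw -7.24 F [-0.2  -0.25  0.46] t 1.6 w 0.03004864991778591
123 [ 0.56126923 -0.36157382  0.24932104] [ 0.56986249 -0.3531422   0.25779452] [ 0.56586665 -0.35641619  0.25445003]
```

View pics/w2c.png

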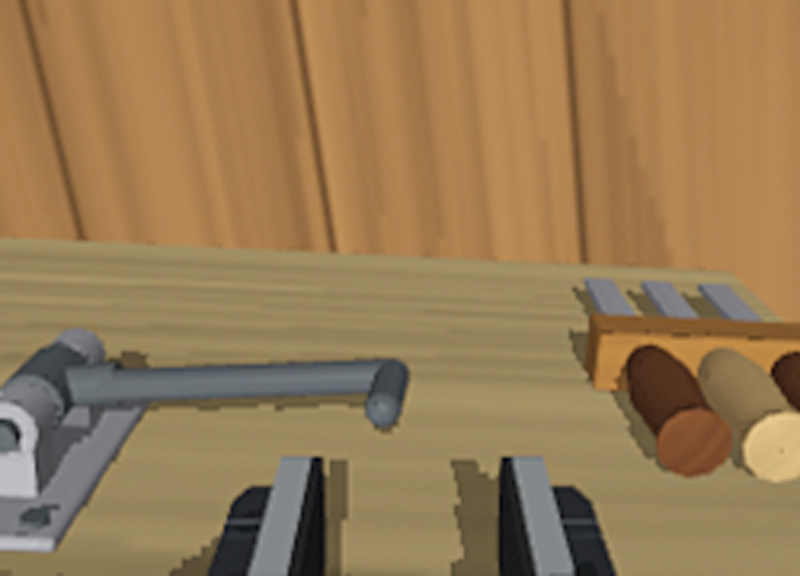

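>>> {"method": "servo_tool", "body": {"commands": [[-0.9,-1.0,0,-2],[0,0,0,0],[0,0,-2,0],[0,0,-2,0],[0,0,0,0]]}}

```text
clock: 2.15
ee_pos: [0.5658, -0.3639, 0.2887]
tcp_rot: [0.996, -0.085, 0.004, 0.004]
wrist_force: [-0.9, 1.1, -0.5]
gripper_width: 0.0299
```

>>> {"method": "servo_tool", "body": {"commands": [[0,0.6,0,0],[0,0,0,0],[0,0,0,0]]}}

```text
clock: 2.45
ee_pos: [0.5665, -0.3593, 0.2948]
tcp_rot: [0.996, -0.086, 0.007, 0.006]
wrist_force: [-0.8, -0.1, 0.2]
gripper_width: 0.0297
```

>>> {"method": "servo_tool", "body": {"commands": [[-0.1,0.2,-2,0],[0,0,-2,0],[0,0,-0.5,0],[0,0,0,0],[0,0,0,0]]}}

```text
clock: 2.95
ee_pos: [0.5683, -0.3589, 0.2565]
tcp_rot: [0.996, -0.085, 0.012, 0.009]
wrist_force: [-0.3, -0.6, 0.1]
gripper_width: 0.0299
```

```bash
python3 - <<'E'
from h import *
c=snap("wrist","w3");crop(c,130,150,380,340,3.1,"pics/w3c.png")
E
```

```text
ee [ 0.5683 -0.3589  0.2565] yaw -9.79 F [-0.28 -0.55  0.09] t 2.95 w 0.029860642788732277
```

View pics/w3c.png

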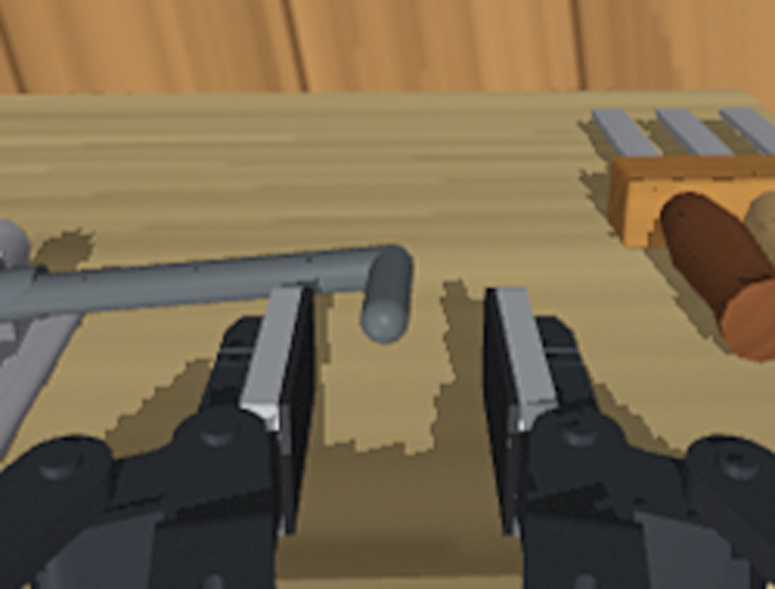

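>>> {"method": "servo_tool", "body": {"commands": [[-0.3,0.1,-1.2,0],[0,0,0,0],[0,0,0,0]]}}

```text
clock: 3.3
ee_pos: [0.5661, -0.3587, 0.2464]
tcp_rot: [0.996, -0.085, 0.014, 0.01]
wrist_force: [0.5, -0.2, 0.5]
gripper_width: 0.0302
```

>>> {"method": "servo_tool", "body": {"commands": [[0,0.1,-0.8,0],[0,0,0,0]]}}

```text
clock: 3.5
ee_pos: [0.566, -0.3577, 0.2378]
tcp_rot: [0.996, -0.085, 0.014, 0.011]
wrist_force: [-0.1, 0.4, -1.1]
gripper_width: 0.0299
```

>>> {"method": "servo_tool", "body": {"commands": [[0,0,0,0],[0,0,0,0],[0,0,0,0],[0,0,0,0]], "grip": 1}}

```text
clock: 3.9
ee_pos: [0.5668, -0.3577, 0.2375]
tcp_rot: [0.996, -0.085, 0.015, 0.011]
wrist_force: [0.8, 0.0, -1.4]
gripper_width: 0.0062
```

```bash
python3 - <<'E'
from h import *
c=snap("wrist","w4");crop(c,130,150,380,340,3.1,"pics/w4c.png")
E
```

```text
ee [ 0.5668 -0.3577  0.2375] yaw -9.79 F [ 0.76  0.01 -1.39] t 3.9 w 0.006237887374066983
```

View pics/w4c.png

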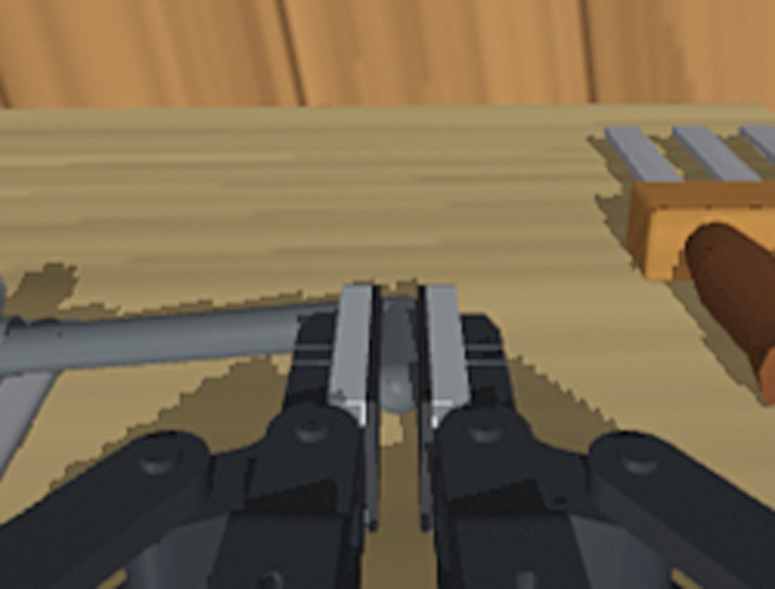

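>>> {"method": "servo_tool", "body": {"commands": [[0,0.6,0,0],[0,0.9,0,0],[-0.1,0.9,0,0]]}}

```text
clock: 4.25
ee_pos: [0.5663, -0.3425, 0.2382]
tcp_rot: [0.996, -0.086, 0.018, 0.02]
wrist_force: [3.8, -5.6, -4.4]
gripper_width: 0.0059
```

>>> {"method": "servo_tool", "body": {"commands": [[-0.1,1.0,0,0],[-0.2,1.0,0,0],[-0.3,1.0,0,0]]}}

```text
clock: 4.55
ee_pos: [0.5624, -0.319, 0.2383]
tcp_rot: [0.996, -0.086, 0.023, 0.028]
wrist_force: [3.1, -9.7, -5.5]
gripper_width: 0.0062
```

>>> {"method": "servo_tool", "body": {"commands": [[-0.4,0.9,0,0],[-0.5,0.9,0,0],[-0.6,0.8,0,0]]}}

```text
clock: 4.85
ee_pos: [0.553, -0.2952, 0.2385]
tcp_rot: [0.995, -0.086, 0.032, 0.032]
wrist_force: [10.8, -2.0, -5.9]
gripper_width: 0.0057
```

```bash
python3 - <<'E'
from h import *
c=snap("wrist","w5");crop(c,130,150,380,340,3.1,"pics/w5c.png")
from bench import sense
print(Ro.from_quat(sense()["tcp_rot"]).as_matrix().round(3))
E
```

```text
ee [ 0.553  -0.2952  0.2385] yaw -9.74 F [10.78 -2.01 -5.93] t 4.85 w 0.005688127375023406
[[ 0.984 -0.172  0.056]
 [-0.168 -0.983 -0.068]
 [ 0.067  0.058 -0.996]]
```

View pics/w5c.png

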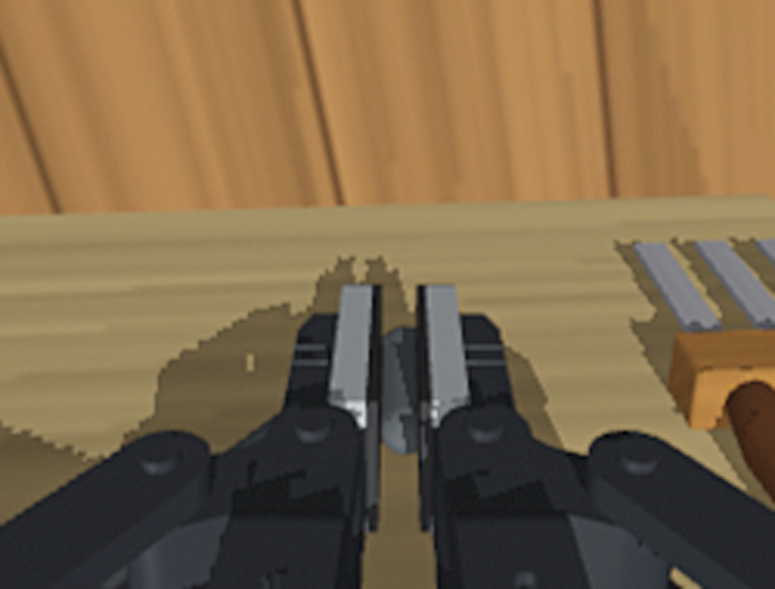

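>>> {"method": "servo_tool", "body": {"commands": [[-0.7,0.8,0,0],[-0.7,0.7,0,0],[-0.8,0.6,0,0]]}}

```text
clock: 5.2
ee_pos: [0.5354, -0.2728, 0.2377]
tcp_rot: [0.995, -0.085, 0.038, 0.033]
wrist_force: [4.6, -3.8, -4.6]
gripper_width: 0.0053
```

>>> {"method": "servo_tool", "body": {"commands": [[-0.9,0.4,0,0],[-0.9,0.3,0,0]]}}

```text
clock: 5.4
ee_pos: [0.5223, -0.2638, 0.2383]
tcp_rot: [0.995, -0.084, 0.045, 0.032]
wrist_force: [11.0, 2.8, -2.8]
gripper_width: 0.0054
```

```bash
python3 - <<'E'
from h import *
c=snap("wrist","w6");crop(c,130,150,380,340,3.1,"pics/w6c.png")
t=snap("top","t6");crop(t,350,120,450,240,5,"pics/t6c.png")
E
```

```text
ee [ 0.5223 -0.2638  0.2383] yaw -9.52 F [11.04  2.76 -2.8 ] t 5.4 w 0.005447229428731758
ee [ 0.5211 -0.2612  0.2382] yaw -9.58 F [-5.09 -1.81 -0.28] t 5.45 w 0.0008231609996482651
```

View pics/w6c.png

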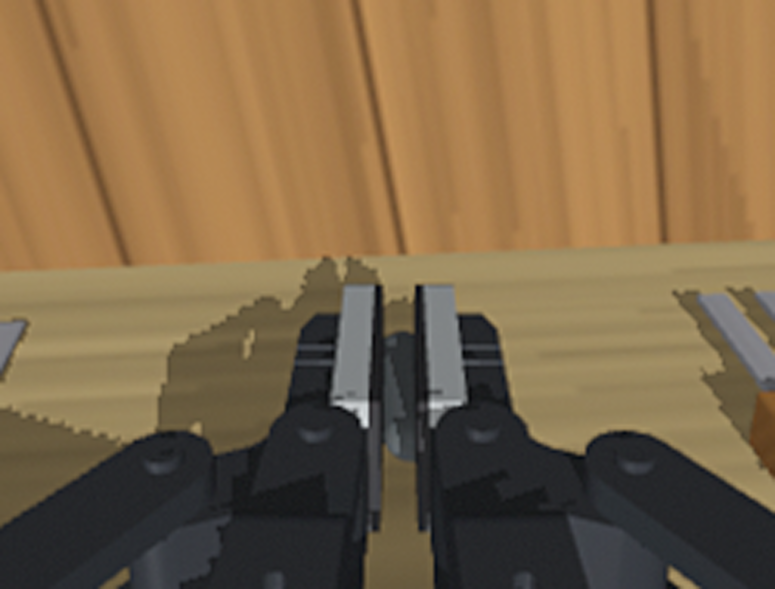

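View pics/t6c.png

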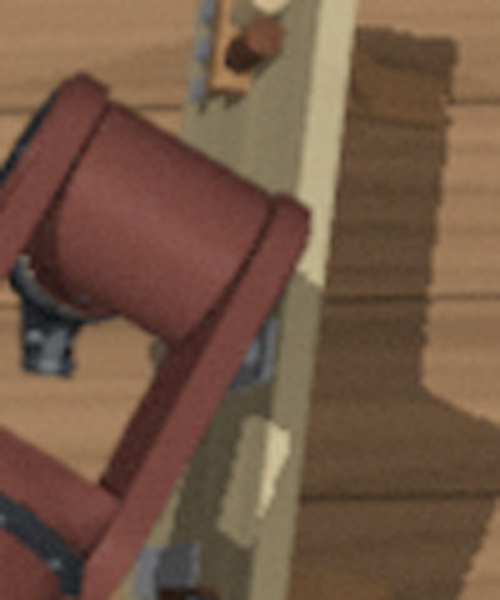

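```bash
python3 - <<'E'
from h import *
c=snap("wrist","w7");crop(c,130,150,380,340,3.1,"pics/w7c.png")
c=snap("scene","s7");crop(c,70,150,220,300,4,"pics/s7c.png")
E
```

```text
ee [ 0.5206 -0.26    0.2385] yaw -9.61 F [ 2.28 12.83  8.12] t 5.5 w 0.0001614619143085641
ee [ 0.5201 -0.2589  0.2377] yaw -9.62 F [ 4.66 13.23 -8.86] t 5.55 w -0.00023321040406208313
```

View pics/w7c.png

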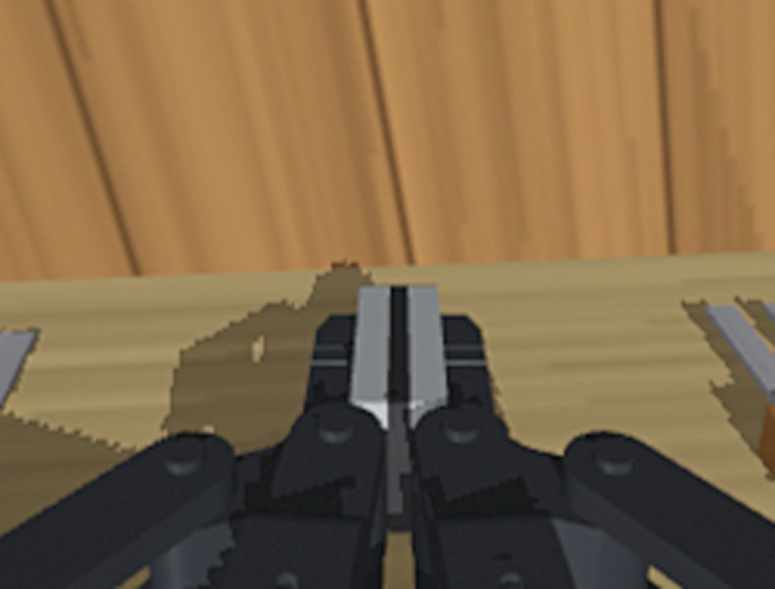

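View pics/s7c.png

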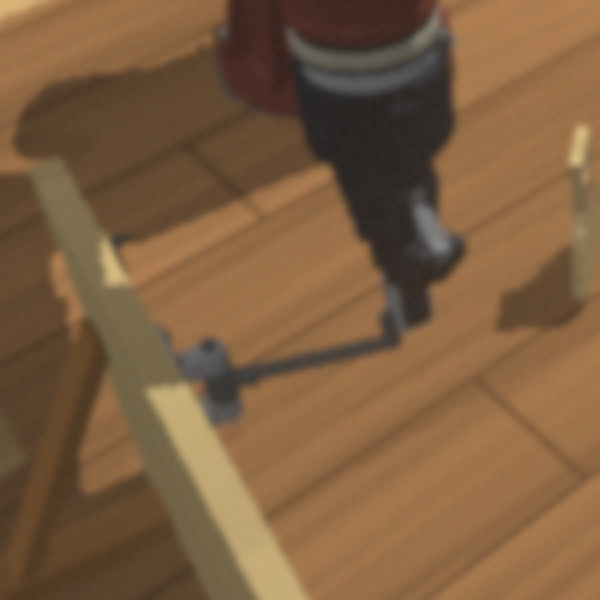

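The post slipped out of the jaws on the board side, with the hook at about 60°. There is room now to push it positively from its +x side with closed fingers, so I lift off and look.

>>> {"method": "servo_tool", "body": {"commands": [[0,0.2,1,0],[0,0,2,0],[2,0,3,0],[2,0,3,0],[0,0,0,0]]}}

```text
clock: 6.1
ee_pos: [0.5576, -0.2518, 0.3292]
tcp_rot: [0.995, -0.084, 0.038, 0.024]
wrist_force: [0.3, 0.1, -0.1]
gripper_width: -0.0002
```

```bash
python3 - <<'E'
from h import *
c=snap("wrist","w8")
s=snap("scene","s8")
P=cloud(c);Q=P.reshape(-1,3);pv=np.array([.473,-.3528])
m=(Q[:,2]>.215)&(Q[:,2]<.262)&(np.hypot(*(Q[:,:2]-pv).T)<.11)&(np.hypot(*(Q[:,:2]-pv).T)>.02)
A=Q[m];rr=np.hypot(*(A[:,:2]-pv).T);fi=np.degrees(np.arctan2(*(A[:,:2]-pv).T[::-1]))
for a in np.arange(.02,.11,.01):
    k=(rr>a)&(rr<a+.01)
    if k.sum()>3: print(a.round(2),k.sum(),np.median(fi[k]).round(1),fi[k].min().round(1),fi[k].max().round(1),A[k,2].max().round(4),np.median(A[k,2]).round(4))
E
```

```text
ee [ 0.5576 -0.2518  0.3292] yaw -9.54 F [ 0.26  0.1  -0.09] t 6.1 w -0.00020279481536507213
ee [ 0.5559 -0.2513  0.3267] yaw -9.55 F [-0.34 -0.09  0.21] t 6.15 w 0.0002387316158861067
0.02 104 56.3 -140.1 75.0 0.2619 0.2306
0.03 78 60.0 -139.1 67.4 0.2603 0.231
0.04 89 59.5 -162.8 65.3 0.2338 0.2318
0.05 143 56.2 -168.0 64.1 0.2344 0.2311
0.06 242 -168.4 -171.8 63.3 0.2392 0.2307
0.07 492 -28.7 -174.0 62.9 0.2619 0.2368
0.08 371 -174.2 -175.8 62.5 0.2594 0.2372
0.09 645 -175.5 -177.4 62.1 0.262 0.2443
0.1 412 -177.3 -178.6 -175.9 0.2619 0.2409
```

View pics/w8.png

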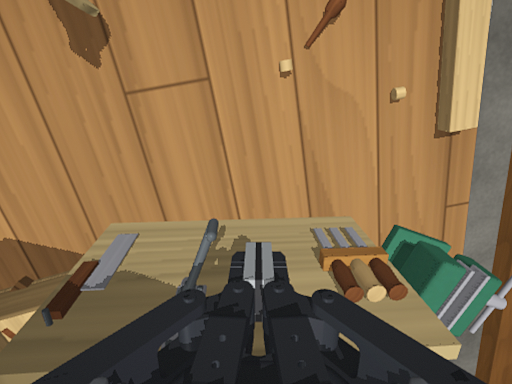

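>>> {"method": "servo_tool", "body": {"commands": [[-0.8,-2.3,0,0],[-0.9,-2.3,-2.5,0],[0,0,-3,0],[0,0,-3,0],[0,0,0,0]]}}

```text
clock: 6.7
ee_pos: [0.5298, -0.2959, 0.2309]
tcp_rot: [0.996, -0.084, 0.028, 0.02]
wrist_force: [-0.7, 0.4, -0.9]
gripper_width: 0.0001
```

>>> {"method": "servo_tool", "body": {"commands": [[0.4,-0.2,-0.8,0],[0,0,-0.5,0],[0,0,0,0]]}}

```text
clock: 7.0
ee_pos: [0.5332, -0.2978, 0.2175]
tcp_rot: [0.996, -0.085, 0.027, 0.02]
wrist_force: [0.3, 0.1, 0.3]
gripper_width: -0.0
```

```bash
python3 - <<'E'
from h import *
c=snap("wrist","w9");crop(c,100,150,400,350,2.6,"pics/w9c.png")
E
```

```text
ee [ 0.5332 -0.2978  0.2175] yaw -9.65 F [0.31 0.09 0.33] t 7.0 w -1.7864511903002816e-05
```

View pics/w9c.png

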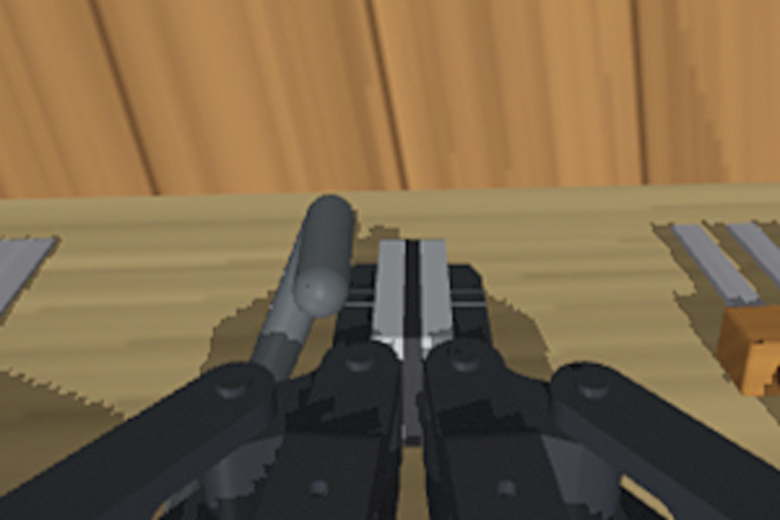

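>>> {"method": "servo_tool", "body": {"commands": [[-0.6,0.4,0,0],[-0.7,0.5,0,0],[-0.7,0.5,0,0]]}}

```text
clock: 7.35
ee_pos: [0.5191, -0.2877, 0.2226]
tcp_rot: [0.995, -0.084, 0.037, 0.025]
wrist_force: [5.8, -3.7, -2.7]
gripper_width: -0.0001
```

>>> {"method": "servo_tool", "body": {"commands": [[-0.7,0.3,0,0],[-0.6,0.1,0,0]]}}

```text
clock: 7.55
ee_pos: [0.5111, -0.2851, 0.227]
tcp_rot: [0.995, -0.084, 0.045, 0.029]
wrist_force: [5.7, -1.4, -1.6]
gripper_width: 0.0
```

>>> {"method": "servo_tool", "body": {"commands": [[-0.7,0.2,-0.6,0],[-0.7,0.1,-0.5,0],[0,0,0,0]]}}

```text
clock: 7.85
ee_pos: [0.5078, -0.2841, 0.2294]
tcp_rot: [0.994, -0.085, 0.063, 0.033]
wrist_force: [0.4, -0.1, 0.1]
gripper_width: -0.0001
```

```bash
python3 - <<'E'
from h import *
c=snap("wrist","w10");crop(c,100,150,400,350,2.6,"pics/w10c.png")
c=snap("scene","s10");crop(c,70,150,220,300,4,"pics/s10c.png")
E
```

```text
ee [ 0.5078 -0.2841  0.2294] yaw -9.51 F [ 0.36 -0.15  0.13] t 7.85 w -8.885986763520806e-05
ee [ 0.5077 -0.2844  0.2296] yaw -9.5 F [-0.62 -0.13  0.11] t 7.9 w 0.00021554752715634886
```

View pics/w10c.png

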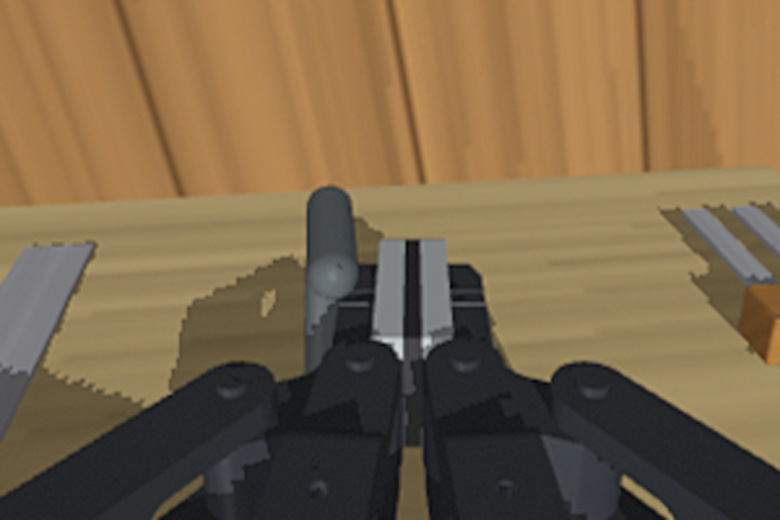

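View pics/s10c.png

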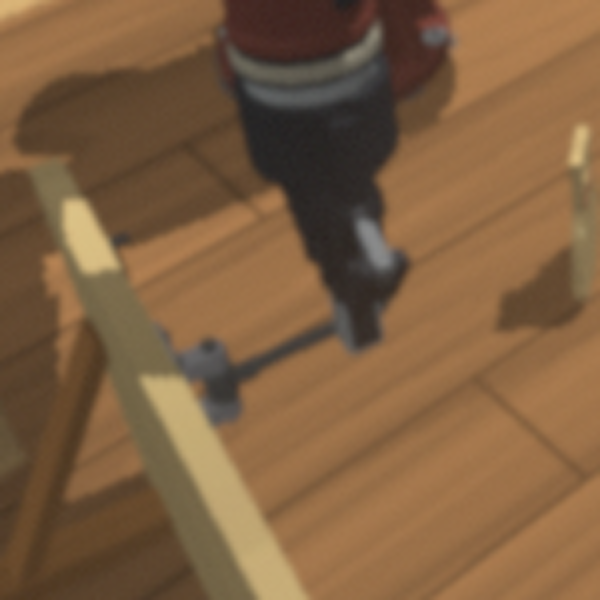

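```bash
cat >> h.py <<'E'
PV=np.array([.473,-.3528])
def hookphi(c,zlo=.215,zhi=.262):
    Q=cloud(c).reshape(-1,3);d=Q[:,:2]-PV;r=np.hypot(*d.T);f=np.degrees(np.arctan2(d[:,1],d[:,0]))
    for a,b in[(.03,.04),(.04,.05),(.05,.06),(.06,.07),(.07,.08),(.08,.09),(.09,.1)]:
        k=(r>a)&(r<b)&(Q[:,2]>zlo)&(Q[:,2]<zhi)&(f>30)&(f<120)
        if k.sum()>4: print(a,k.sum(),"phi",np.percentile(f[k],[5,50,95]).round(1),"z",np.percentile(Q[k,2],[5,50,95,100]).round(4))
E
python3 - <<'E'
from h import *
hookphi(load("w10.npz"));print();hookphi(load("s10.npz"))
from bench import sense
print(Ro.from_quat(sense()["tcp_rot"]).as_matrix().round(3), sense()["joint_positions"])
E
```

```text
0.05 52 phi [78.8 80.6 82.1] z [0.2293 0.232  0.2339 0.2343]
0.06 143 phi [76.2 78.5 80.8] z [0.2318 0.2338 0.235  0.2357]
0.07 101 phi [75.9 78.4 80.5] z [0.2323 0.2346 0.2357 0.2364]
0.08 1656 phi [59.3 67.5 75.3] z [0.2351 0.2496 0.2602 0.262 ]
0.09 754 phi [74.9 77.3 79.6] z [0.2337 0.2491 0.2567 0.2619]

0.03 19 phi [69.6 73.1 79. ] z [0.2264 0.2316 0.2341 0.2344]
0.04 19 phi [71.  73.4 79.3] z [0.2283 0.2321 0.2341 0.2353]
0.05 19 phi [72.1 75.7 79.4] z [0.2285 0.2323 0.2356 0.2362]
0.06 38 phi [56.4 62.9 76.9] z [0.2323 0.2432 0.2594 0.2606]
0.07 47 phi [54.  56.4 60.2] z [0.232  0.2491 0.2609 0.262 ]
0.08 39 phi [55.9 58.  62.9] z [0.2328 0.2499 0.2599 0.2615]
0.09 6 phi [74.3 74.7 75.6] z [0.2329 0.2359 0.2377 0.2377]
[[ 0.978 -0.172  0.115]
 [-0.164 -0.984 -0.076]
 [ 0.127  0.055 -0.99 ]] [-0.63587764  0.03921623  1.82197783  0.00835015  1.14208278 -0.46938087]
```

>>> {"method": "servo_tool", "body": {"commands": [[0.3,0,-1,0],[0,0,-0.6,0],[0,0,0,0]]}}

```text
clock: 8.25
ee_pos: [0.5105, -0.2849, 0.2118]
tcp_rot: [0.994, -0.084, 0.062, 0.034]
wrist_force: [1.5, -0.1, 1.3]
gripper_width: -0.0003
```

>>> {"method": "servo_tool", "body": {"commands": [[-1.0,0.15,0,0],[-0.8,0.1,0,0]]}}

```text
clock: 8.45
ee_pos: [0.5027, -0.2834, 0.2142]
tcp_rot: [0.993, -0.086, 0.075, 0.035]
wrist_force: [27.0, -4.3, -11.0]
gripper_width: 0.0003
```

>>> {"method": "servo_tool", "body": {"commands": [[0.8,0,0,0],[0.5,0,0,0],[0,0,0,0]]}}

```text
clock: 8.75
ee_pos: [0.515, -0.2842, 0.2131]
tcp_rot: [0.993, -0.085, 0.074, 0.035]
wrist_force: [-0.5, -0.6, 0.1]
gripper_width: -0.0003
```

```bash
python3 - <<'E'
from h import *
c=snap("wrist","w11");hookphi(c);s=snap("scene","s11");hookphi(s)
crop(c,100,150,400,350,2.6,"pics/w11c.png")
E
```

```text
ee [ 0.515  -0.2842  0.2131] yaw -9.55 F [-0.47 -0.59  0.12] t 8.75 w -0.00027354845877742363
0.06 17 phi [60.  63.7 81.3] z [0.2317 0.2489 0.26   0.2603]
0.07 523 phi [60.8 65.2 91.1] z [0.2334 0.2585 0.2616 0.262 ]
0.08 1583 phi [59.2 68.9 81.8] z [0.2202 0.2487 0.2608 0.262 ]
0.09 3885 phi [55.6 68.9 85.4] z [0.2246 0.252  0.261  0.262 ]
ee [ 0.5148 -0.2839  0.2127] yaw -9.57 F [-0.62 -0.63 -0.04] t 8.8 w 3.451995339062888e-05
0.03 18 phi [71.8 76.1 82.9] z [0.2268 0.2314 0.2344 0.235 ]
0.04 19 phi [74.2 75.8 82.5] z [0.2284 0.2329 0.2351 0.2355]
0.05 19 phi [74.  77.8 82.3] z [0.2302 0.2333 0.236  0.2364]
0.06 46 phi [57.7 71.6 84.5] z [0.2225 0.2365 0.2602 0.2607]
0.07 51 phi [50.4 54.  57.7] z [0.2198 0.2356 0.2609 0.262 ]
0.08 51 phi [50.9 53.7 56.1] z [0.2186 0.235  0.2462 0.2578]
0.09 11 phi [54.5 58.8 60.6] z [0.2189 0.233  0.2407 0.2422]
```

View pics/w11c.png

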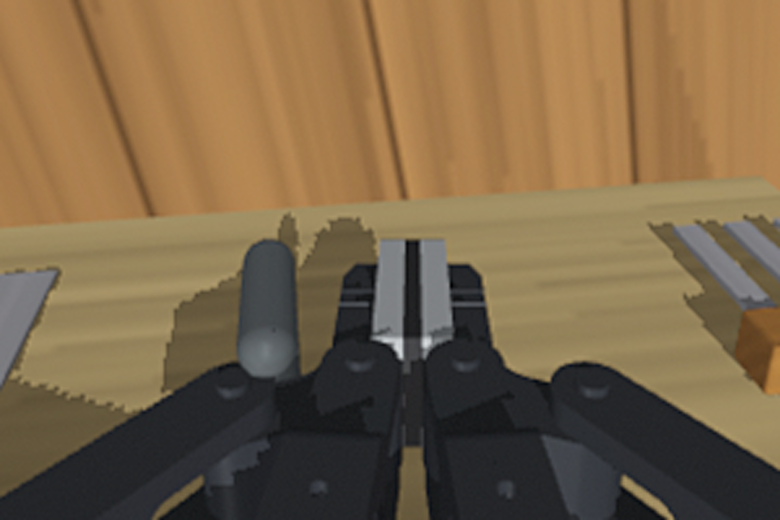

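>>> {"method": "servo_tool", "body": {"commands": [[1,0,5,0],[0,0,5,0],[0,0,5,0],[0,0,0,0]]}}

```text
clock: 9.25
ee_pos: [0.5176, -0.2776, 0.3569]
tcp_rot: [0.994, -0.086, 0.064, 0.028]
wrist_force: [0.4, -0.2, 0.8]
gripper_width: 0.0003
```

```bash
cat >> h.py <<'E'
def tilt():
    from bench import sense
    s=sense();z=Ro.from_quat(s["tcp_rot"]).as_matrix()[:,2];print("clock",s["clock"],"ee",np.round(s["ee_pos"],4),"approach",z.round(4))
E
python3 -c "
from h import *
tilt();c=snap('wrist','w12');hookphi(c)"
```

```text
clock 9.25 ee [ 0.5176 -0.2776  0.3569] approach [ 0.123  -0.0658 -0.9902]
ee [ 0.5176 -0.2776  0.3569] yaw -9.74 F [ 0.43 -0.21  0.77] t 9.25 w 0.0003251669887017537
0.03 74 phi [73.8 80.1 86.7] z [0.2284 0.2309 0.2323 0.2328]
0.04 81 phi [74.6 79.6 84.7] z [0.2297 0.2319 0.2333 0.234 ]
0.05 86 phi [75.3 79.5 84. ] z [0.2298 0.2327 0.2341 0.2347]
0.06 91 phi [76.2 79.7 83.3] z [0.2314 0.2336 0.2351 0.2354]
0.07 92 phi [76.3 79.7 82.7] z [0.2315 0.2343 0.236  0.2365]
0.08 32 phi [77.  78.5 81.6] z [0.2334 0.2353 0.256  0.2565]
0.09 165 phi [77.4 79.5 82.1] z [0.2347 0.2505 0.2568 0.2576]
```

View pics/w12.png

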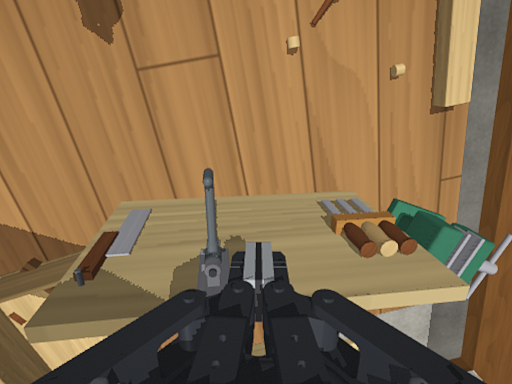

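The wrist view shows the bar pointing straight out. Its angle is 79.7° at every radius, against 80.2° expected at the stop, so the hook is out. Bar top and post top (0.2575) put its end about 8 mm high. The tool has picked up some tilt from pushing, which I'll watch. Next, the rack.

>>> {"method": "servo_tool", "body": {"commands": [[0,4,0,-7],[0,5,0,-7],[-1,5,0,-7],[-1,5,0,-7],[-1,5,0,-7]], "grip": -1}}

```text
clock: 9.8
ee_pos: [0.4828, -0.0464, 0.3433]
tcp_rot: [0.919, -0.39, 0.044, 0.042]
wrist_force: [1.2, -0.0, 0.3]
gripper_width: 0.0722
```

>>> {"method": "servo_tool", "body": {"commands": [[-1,5,0,-7],[-1,5,0,-7],[0,3,0,-7],[0,0,0,0],[0,0,0,0]]}}

```text
clock: 10.3
ee_pos: [0.4568, 0.0818, 0.3336]
tcp_rot: [0.835, -0.548, 0.027, 0.052]
wrist_force: [-0.4, 0.4, 0.5]
gripper_width: 0.0851
```

```bash
python3 -c "
from h import *
tilt();c=snap('wrist','w13');t=snap('top','t13')"
```

```text
clock 10.3 ee [0.4568 0.0818 0.3336] approach [-0.0114 -0.1157 -0.9932]
ee [0.4568 0.0818 0.3336] yaw -66.39 F [-0.39  0.37  0.51] t 10.3 w 0.08511735129563307
ee [0.4567 0.0815 0.3334] yaw -66.45 F [ 0.15  0.31 -1.1 ] t 10.35 w 0.08552953721963524
```

View pics/w13.png

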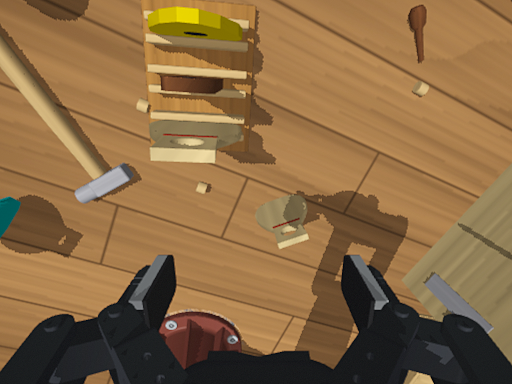

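```bash
python3 -c "
from h import *
t=load('top0.npz')
for p in [(.48,-.15),(.48,-.1),(.5,-.2),(.45,-.15),(.42,-.2)]: print(p,proj(t,[*p,0]).round(0))
for q in [(307,147),(290,130),(270,230),(327,95),(227,237)]: print(q,onz(t,*q,0).round(3))
P=cloud(t);Q=P.reshape(-1,3)
for p in [(.48,-.15),(.46,-.17)]:
  m=(np.hypot(*(Q[:,:2]-p).T)<.075);print(p,Q[m,2].max().round(4),Q[m,2].mean().round(4))
"
```

```text
(0.48, -0.15) [308. 197.]
(0.48, -0.1) [292. 197.]
(0.5, -0.2) [323. 190.]
(0.45, -0.15) [308. 206.]
(0.42, -0.2) [324. 215.]
(307, 147) [ 0.64  -0.153  0.   ]
(290, 130) [ 0.696 -0.1    0.   ]
(270, 230) [ 0.377 -0.028  0.   ]
(327, 95) [ 0.809 -0.223  0.   ]
(227, 237) [0.358 0.108 0.   ]
(0.48, -0.15) 0.0125 -0.0001
(0.46, -0.17) 0.0125 0.0
```

>>> {"method": "servo_tool", "body": {"commands": [[0,-4,0,0],[1,-5,0,0],[1,-5,-2,0],[0,-4,-4,0],[0,0,-5,0]]}}

```text
clock: 10.9
ee_pos: [0.481, -0.1019, 0.2369]
tcp_rot: [0.833, -0.549, 0.038, 0.049]
wrist_force: [1.1, 0.3, -1.1]
gripper_width: 0.0854
```

>>> {"method": "servo_tool", "body": {"commands": [[0,0,-5,0],[0,0,-4,0],[0,0,-3,0],[0,0,-2,0],[0,0,0,0]]}}

```text
clock: 11.4
ee_pos: [0.4711, -0.1106, 0.084]
tcp_rot: [0.829, -0.555, 0.03, 0.052]
wrist_force: [-0.1, 0.5, 0.5]
gripper_width: 0.0855
```

```bash
python3 -c "
from h import *
tilt();c=snap('wrist','w14')"
```

```text
clock 11.4 ee [ 0.4711 -0.1106  0.084 ] approach [-0.007  -0.1196 -0.9928]
ee [ 0.4711 -0.1106  0.084 ] yaw -67.45 F [-0.12  0.49  0.49] t 11.4 w 0.08545552845312517
```

>>> {"method": "servo_tool", "body": {"commands": [[0,0,-4,0],[0,0,-3,0],[0,0,-1.5,0],[0,0,-0.5,0]]}}

```text
clock: 11.85
ee_pos: [0.4808, -0.117, 0.0021]
tcp_rot: [0.828, -0.557, 0.041, 0.049]
wrist_force: [-0.3, 0.6, 0.1]
gripper_width: 0.0855
```

>>> {"method": "servo_tool", "body": {"commands": [[0,0,-0.7,0],[0,0,-0.5,0]]}}

```text
clock: 12.05
ee_pos: [0.4835, -0.1186, -0.0073]
tcp_rot: [0.828, -0.557, 0.043, 0.049]
wrist_force: [-8.2, 3.5, 28.1]
gripper_width: 0.0858
```

```bash
python3 -c "
from h import *
tilt()"
```

```text
clock 12.05 ee [ 0.4835 -0.1186 -0.0073] approach [ 0.0173 -0.1288 -0.9915]
```

>>> {"method": "servo_tool", "body": {"commands": [[0,0,-0.5,0],[0,0,-0.5,0],[0,0,-0.5,0]]}}

```text
clock: 12.35
ee_pos: [0.4834, -0.1186, -0.0078]
tcp_rot: [0.828, -0.558, 0.036, 0.053]
wrist_force: [-12.4, 5.5, 34.8]
gripper_width: 0.0856
```

```bash
python3 -c "
from h import *
tilt()"
```

```text
clock 12.35 ee [ 0.4834 -0.1186 -0.0078] approach [ 4.000e-04 -1.269e-01 -9.919e-01]
```

>>> {"method": "servo_tool", "body": {"commands": [[-0.3,-0.5,-0.6,0],[-0.3,-0.5,-0.6,0],[-0.3,-0.5,-0.6,0],[-0.3,-0.5,-0.6,0],[-0.3,-0.5,-0.6,0]]}}

```text
clock: 12.85
ee_pos: [0.4816, -0.1192, -0.01]
tcp_rot: [0.818, -0.575, 0.025, 0.029]
wrist_force: [-6.7, 23.6, 39.5]
gripper_width: 0.0854
```

```bash
python3 -c "
from h import *
tilt()"
```

```text
clock 12.85 ee [ 0.4816 -0.1192 -0.01  ] approach [ 0.0069 -0.0761 -0.9971]
```

Pressing sideways on the bench unwinds the lean, so I'll continue a little.

>>> {"method": "servo_tool", "body": {"commands": [[-0.1,-0.5,-0.5,0],[-0.1,-0.5,-0.5,0],[-0.1,-0.5,-0.5,0]]}}

```text
clock: 13.15
ee_pos: [0.4811, -0.1194, -0.0114]
tcp_rot: [0.814, -0.581, 0.014, 0.019]
wrist_force: [-6.3, 12.5, 32.4]
gripper_width: 0.0853
```

```bash
python3 -c "
from h import *
tilt()"
```

```text
clock 13.15 ee [ 0.4811 -0.1194 -0.0114] approach [ 3.000e-04 -4.600e-02 -9.989e-01]
```

>>> {"method": "servo_tool", "body": {"commands": [[-0.1,-0.5,-0.5,0],[-0.1,-0.5,-0.5,0],[-0.1,-0.5,-0.5,0],[-0.1,-0.4,-0.4,0]]}}

```text
clock: 13.55
ee_pos: [0.481, -0.1206, -0.013]
tcp_rot: [0.81, -0.587, -0.0, 0.005]
wrist_force: [-4.0, 10.2, 16.7]
gripper_width: 0.0851
```

```bash
python3 -c "
from h import *
tilt()"
```

```text
clock 13.55 ee [ 0.481  -0.1206 -0.013 ] approach [-0.0065 -0.0082 -0.9999]
```

>>> {"method": "servo_tool", "body": {"commands": [[0,0.3,2,0],[0,0,5,0],[0,2,5,0],[0,4,5,0],[-1,4,5,0]]}}

```text
clock: 14.05
ee_pos: [0.473, -0.0372, 0.1866]
tcp_rot: [0.808, -0.589, 0.001, 0.004]
wrist_force: [1.3, -0.0, 0.0]
gripper_width: 0.0854
```

>>> {"method": "servo_tool", "body": {"commands": [[-1,4,5,0],[-0.5,4,4,0],[0,2,0,0],[0,0,0,0]]}}

```text
clock: 14.45
ee_pos: [0.4654, 0.0509, 0.273]
tcp_rot: [0.809, -0.587, 0.012, -0.004]
wrist_force: [-0.1, -0.6, -1.7]
gripper_width: 0.0853
```

```bash
python3 -c "
from h import *
tilt();c=snap('wrist','w15')
for f in ['w15','w13','top0']:
  c=load(f+'.npz');P=cloud(c);Q=P.reshape(-1,3)
  m=(Q[:,2]>.196)&(Q[:,2]<.21)&(abs(Q[:,0]-.455)<.04)&(abs(Q[:,1]-.145)<.05)
  A=Q[m]; r=cv2.minAreaRect(A[:,:2].astype(np.float32));print(f,m.sum(),A.mean(0).round(4),r)
"
```

```text
clock 14.45 ee [0.4654 0.0509 0.273 ] approach [ 0.0238 -0.0085 -0.9997]
ee [0.4654 0.0509 0.273 ] yaw -71.95 F [-0.12 -0.59 -1.69] t 14.45 w 0.08526151278742036
w15 1319 [0.4573 0.1432 0.2008] ((0.45648935437202454, 0.14357872307300568), (0.01282436866313219, 0.05876687914133072), 19.4727725982666)
w13 909 [0.457  0.1439 0.2009] ((0.4564729928970337, 0.1435565948486328), (0.012590019032359123, 0.05810313671827316), 19.530410766601562)
top0 94 [0.4587 0.1426 0.2015] ((0.45903560519218445, 0.14302963018417358), (0.013060427270829678, 0.05768009275197983), 20.005590438842773)
```

View pics/w15.png

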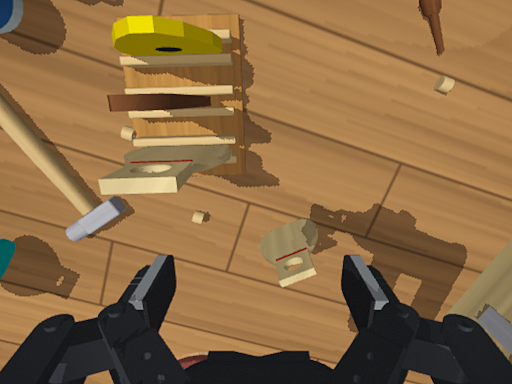

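>>> {"method": "servo_tool", "body": {"commands": [[-0.4,4,0,1.4],[-0.4,4,0,0],[0,1,0,0],[0,0,0,0],[0,0,0,0]]}}

```text
clock: 15.0
ee_pos: [0.4589, 0.1362, 0.2729]
tcp_rot: [0.815, -0.58, 0.015, -0.002]
wrist_force: [-0.3, -0.3, 0.5]
gripper_width: 0.0854
```

```bash
python3 -c "
from h import *
tilt();c=snap('wrist','w16')"
```

```text
clock 15.0 ee [0.4589 0.1362 0.2729] approach [ 0.0263 -0.0144 -0.9996]
ee [0.4589 0.1362 0.2729] yaw -70.88 F [-0.31 -0.29  0.51] t 15.0 w 0.08540046966637009
```

View pics/w16.png

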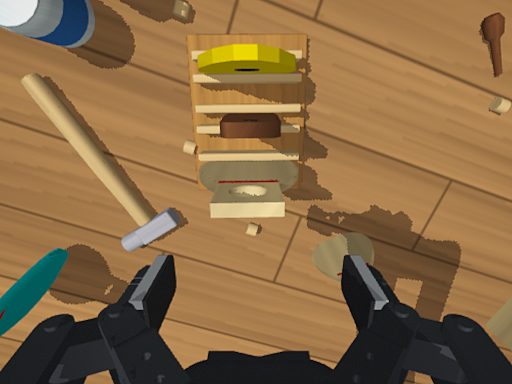

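>>> {"method": "servo_tool", "body": {"commands": [[-0.2,0.7,0,0.3],[0,0,0,0],[0,0,-2,0],[0,0,-2,0],[0,0,0,0]]}}

```text
clock: 15.55
ee_pos: [0.4581, 0.1395, 0.2324]
tcp_rot: [0.814, -0.58, 0.016, -0.002]
wrist_force: [-0.7, -0.4, -0.6]
gripper_width: 0.0854
```

>>> {"method": "servo_tool", "body": {"commands": [[-0.2,0.4,0,0.3],[0,0,-2,0],[0,0,-2,0],[0,0,0,0]]}}

```text
clock: 15.95
ee_pos: [0.4585, 0.1438, 0.196]
tcp_rot: [0.816, -0.578, 0.018, -0.004]
wrist_force: [-1.0, -0.7, -0.5]
gripper_width: 0.0857
```

```bash
python3 -c "
from h import *
tilt();c=snap('wrist','w17')"
```

```text
clock 15.95 ee [0.4585 0.1438 0.196 ] approach [ 0.0345 -0.0146 -0.9993]
ee [0.4585 0.1438 0.196 ] yaw -70.67 F [-1.02 -0.73 -0.46] t 15.95 w 0.08566222480573352
```

View pics/w17.png

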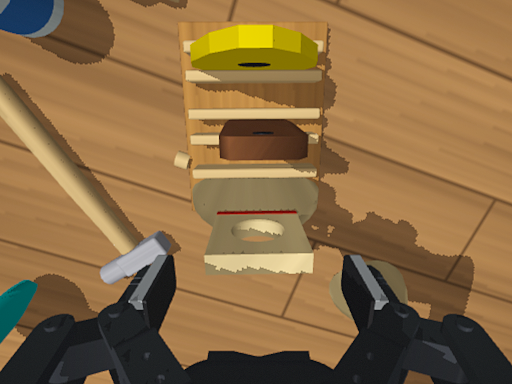

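>>> {"method": "servo_tool", "body": {"commands": [[-0.2,0,-2,0],[0,0,-2,0],[0,0,-0.3,0],[0,0,0,0]]}}

```text
clock: 16.4
ee_pos: [0.4632, 0.1453, 0.1621]
tcp_rot: [0.816, -0.578, 0.024, -0.01]
wrist_force: [-0.2, 0.8, 0.0]
gripper_width: 0.0857
```

```bash
python3 -c "
from h import *
tilt();c=snap('wrist','w18')"
```

```text
clock 16.4 ee [0.4632 0.1453 0.1621] approach [ 0.0506 -0.0118 -0.9987]
ee [0.4632 0.1453 0.1621] yaw -70.67 F [-0.19  0.81  0.04] t 16.4 w 0.08572565279806507
```

View pics/w18.png

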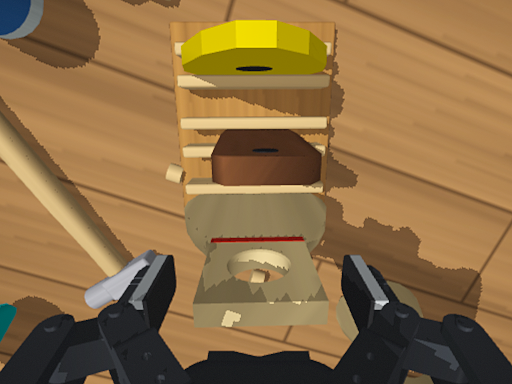

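>>> {"method": "servo_tool", "body": {"commands": [[-0.6,-0.2,-1.0,0],[0,0,0,0],[0,0,0,0]]}}

```text
clock: 16.75
ee_pos: [0.4592, 0.1435, 0.1551]
tcp_rot: [0.816, -0.578, 0.026, -0.012]
wrist_force: [-0.0, -0.2, 0.3]
gripper_width: 0.0855
```

```bash
python3 -c "
from h import *
tilt()"
```

```text
clock 16.75 ee [0.4592 0.1435 0.1551] approach [ 0.0566 -0.0109 -0.9983]
```

>>> {"method": "servo_tool", "body": {"commands": [[-0.2,0,-0.4,0],[0,0,0,0]]}}

```text
clock: 16.95
ee_pos: [0.4572, 0.1435, 0.1513]
tcp_rot: [0.816, -0.578, 0.027, -0.012]
wrist_force: [0.4, 0.4, 0.9]
gripper_width: 0.0855
```

>>> {"method": "servo_tool", "body": {"commands": [[0,0,0,0],[0,0,0,0],[0,0,0,0],[0,0,0,0]], "grip": 1}}

```text
clock: 17.35
ee_pos: [0.4579, 0.1438, 0.152]
tcp_rot: [0.816, -0.578, 0.027, -0.013]
wrist_force: [0.0, 0.1, 0.0]
gripper_width: 0.0572
```

```bash
python3 -c "
from h import *
tilt();c=snap('wrist','w19')
Q=cloud(c).reshape(-1,3)
m=(Q[:,2]>.196)&(Q[:,2]<.21)&(abs(Q[:,0]-.455)<.04)&(abs(Q[:,1]-.145)<.05)
A=Q[m]; r=cv2.minAreaRect(A[:,:2].astype(np.float32));print(m.sum(),A.mean(0).round(4),r)
"
```

```text
clock 17.35 ee [0.4579 0.1438 0.152 ] approach [ 0.059  -0.0101 -0.9982]
ee [0.4579 0.1438 0.152 ] yaw -70.69 F [0.01 0.1  0.01] t 17.35 w 0.05723181459256984
9202 [0.4579 0.15   0.203 ] ((0.45536234974861145, 0.14456257224082947), (0.02712184749543667, 0.11341647803783417), 19.682722091674805)
```

View pics/w19.png

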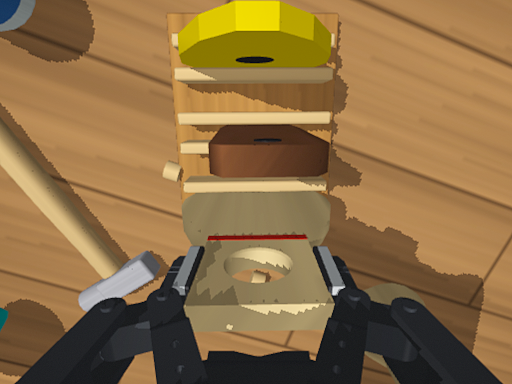

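>>> {"method": "servo_tool", "body": {"commands": [[0,0,1,0],[0,0,1.5,0],[0,0,1.5,0],[0,0,0,0]]}}

```text
clock: 17.8
ee_pos: [0.4565, 0.1434, 0.1921]
tcp_rot: [0.816, -0.578, 0.026, -0.012]
wrist_force: [0.5, -0.2, -1.8]
gripper_width: 0.0571
```

```bash
python3 -c "
from h import *
tilt();c=snap('wrist','w20');s=snap('scene','s20');crop(s,190,80,350,240,3.75,'pics/s20c.png')
"
```

```text
clock 17.8 ee [0.4565 0.1434 0.1921] approach [ 0.056  -0.0109 -0.9984]
ee [0.4565 0.1434 0.1921] yaw -70.68 F [ 0.46 -0.18 -1.83] t 17.8 w 0.05705407153645011
ee [0.4557 0.1433 0.1908] yaw -70.68 F [ 0.15 -0.12 -2.89] t 17.85 w 0.056969115320999346
```

View pics/w20.png

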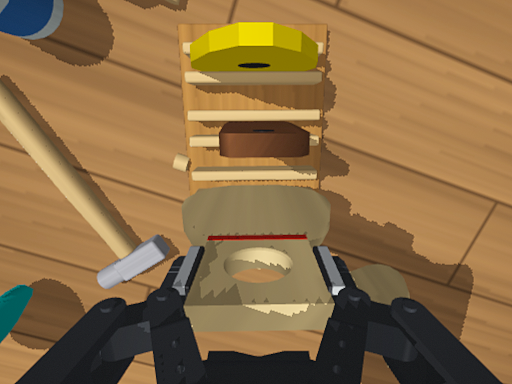

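View pics/s20c.png

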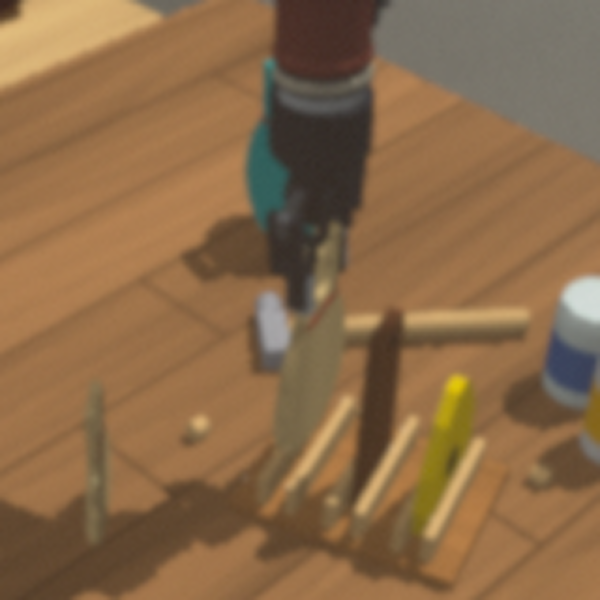

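>>> {"method": "servo_tool", "body": {"commands": [[0,0,2,0],[0,0,3,0],[0,0,3,0],[0,0,2,0],[0,0,0,0]]}}

```text
clock: 18.4
ee_pos: [0.4484, 0.1418, 0.2843]
tcp_rot: [0.816, -0.578, 0.018, -0.004]
wrist_force: [-0.2, -0.5, -1.3]
gripper_width: 0.0575
```

>>> {"method": "servo_tool", "body": {"commands": [[0.5,-2,0,5],[0.5,-3,0,6],[0.5,-3,0,6],[0.5,-3,0,6],[0.5,-3,0,6]]}}

```text
clock: 18.9
ee_pos: [0.4683, 0.0012, 0.2735]
tcp_rot: [0.94, -0.342, 0.01, -0.006]
wrist_force: [0.4, 0.6, -2.3]
gripper_width: 0.057
```

>>> {"method": "servo_tool", "body": {"commands": [[0.5,-3,0,6],[0.5,-3,0,6],[0.5,-3,0,6],[0.5,-3,0,6],[0,-2,0,5]]}}

```text
clock: 19.4
ee_pos: [0.4823, -0.1441, 0.2595]
tcp_rot: [0.996, -0.086, -0.002, -0.008]
wrist_force: [0.1, 0.5, -1.9]
gripper_width: 0.0572
```

```bash
python3 -c "
from h import *
tilt();c=snap('wrist','w21');
"
```

```text
clock 19.4 ee [ 0.4823 -0.1441  0.2595] approach [-0.0016  0.017  -0.9999]
ee [ 0.4823 -0.1441  0.2595] yaw -9.88 F [ 0.12  0.47 -1.89] t 19.4 w 0.05718963193464477
```

View pics/w21.png

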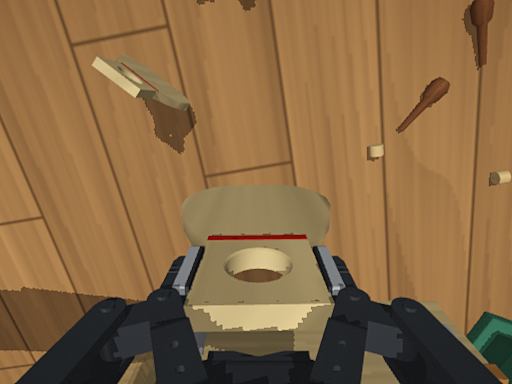

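```bash
python3 -c "
from h import *
for f in ['w1','w2','w3','w8','w12','w15']:
  c=load(f+'.npz');Q=cloud(c).reshape(-1,3)
  b=(Q[:,2]>.27)&(Q[:,2]<.29)&(Q[:,1]<-.3)
  e=Q[b]; o=np.array([.5185,-.383]);n=np.array([.17,.985]);d=(e[:,:2]-o)@n;k=(d<-.003)&(d>-.015)&(abs((e[:,:2]-o)@[.985,-.17])<.15)
  p=(Q[:,2]>.24)&(Q[:,2]<.262)&(Q[:,1]>-.37)&(Q[:,1]<-.25)&(abs(np.hypot(*(Q[:,:2]-PV).T)-.093)<.008)
  fl=(abs(Q[:,2])<.006)&(Q[:,1]>-.3)
  print(f,'board top',k.sum(),np.median(e[k,2]).round(4) if k.sum() else '','post',p.sum(),np.sort(Q[p,2])[-12:].round(4),'floor',np.median(Q[fl,2]).round(4) if fl.sum() else '')
from bench import sense
s=sense()
R0=Ro.from_quat([0.816,-0.578,0.027,-0.013]);h=R0.inv().apply([-.0013,-.0002,.018]);zax=R0.inv().apply([0,0,1]);print('hole in tool',h.round(4))
R=Ro.from_quat(s['tcp_rot']);print('hole',(s['ee_pos']+R.apply(h)).round(4),'plate z',R.apply(zax).round(4))
"
```

```text
w1 board top 3513 0.2791 post 249 [0.2599 0.2601 0.2605 0.2608 0.261  0.261  0.2611 0.2611 0.2611 0.2613
 0.2616 0.2618] floor -0.0008
w2 board top 3291 0.279 post 485 [0.2613 0.2615 0.2615 0.2616 0.2617 0.2617 0.2618 0.2618 0.2618 0.2618
 0.2619 0.262 ] floor -0.0008
w3 board top 2605 0.279 post 346 [0.2569 0.2569 0.257  0.257  0.2571 0.2571 0.2572 0.2572 0.2572 0.2573
 0.2574 0.2574] floor -0.0008
w8 board top 0  post 509 [0.2609 0.2609 0.2609 0.261  0.261  0.261  0.2612 0.2612 0.2614 0.2618
 0.2618 0.262 ] floor -0.0007
w12 board top 829 0.2791 post 411 [0.2613 0.2614 0.2615 0.2616 0.2616 0.2616 0.2617 0.2617 0.2619 0.2619
 0.2619 0.262 ] floor -0.0007
w15 board top 0  post 0 [] floor -0.0008
hole in tool [ 0.0003  0.0003 -0.018 ]
hole [ 0.482  -0.1473  0.2769] plate z [0.0407 0.0325 0.9986]
```

>>> {"method": "servo_tool", "body": {"commands": [[1.4,-0.3,-1,0],[1.4,-0.3,-1.4,0],[-0.3,-1.5,0,0],[-0.3,-1.5,0,0],[0,0,0,0]]}}

```text
clock: 19.95
ee_pos: [0.4985, -0.1838, 0.2242]
tcp_rot: [0.996, -0.088, -0.01, -0.01]
wrist_force: [0.0, 0.6, -1.8]
gripper_width: 0.0573
```

```bash
cat >> h.py <<'E'
HT=np.array([.0003,.0003,-.018]);R0=Ro.from_quat([0.816,-0.578,0.027,-0.013])
def hole(s=None):
    if s is None:
        from bench import sense
        s=sense()
    R=Ro.from_quat(s["tcp_rot"]);p=s["ee_pos"]+R.apply(HT);zz=(R*R0.inv()).apply([0,0,1])
    a=np.radians(79.6);u=np.array([np.cos(a),np.sin(a)]);l=np.array([u[1],-u[0]]);d=p[:2]-PV
    yaw=np.degrees(np.arctan2(*R.as_matrix()[[1,0],0]))
    print(f"t {s['clock']:.2f} hole r {d@u*1000:.1f} lat {d@l*1000:.1f} z {p[2]*1000:.1f} | lean out {zz[:2]@u:.3f} lean lat {zz[:2]@l:.3f} yaw {yaw:.1f} | F along u {s['wrist_force'][:2]@u:.1f} lat {s['wrist_force'][:2]@l:.1f} z {s['wrist_force'][2]:.1f} w {s['gripper_width']:.4f}")
E
python3 -c "
from h import *
hole()
c=load('w12.npz');Q=cloud(c).reshape(-1,3)
m=(Q[:,2]>.248)&(np.hypot(Q[:,0]-.49,Q[:,1]+.261)<.009);A=Q[m];print(m.sum(),A.min(0),A.max(0),A.mean(0))
"
```

```text
t 19.95 hole r 170.2 lat -4.7 z 242.1 | lean out 0.035 lean lat 0.050 yaw -10.1 | F along u 0.6 lat -0.1 z -1.8 w 0.0573
2120 [ 0.48116739 -0.2697764   0.24822261] [ 0.49892443 -0.25233811  0.44048721] [ 0.48876923 -0.26000647  0.4023943 ]
```

```bash
python3 -c "
from h import *
c=load('w12.npz');Q=cloud(c).reshape(-1,3)
a=np.radians(79.6);u=np.array([np.cos(a),np.sin(a)]);l=np.array([u[1],-u[0]])
m=(Q[:,2]>.25)&(Q[:,2]<.26)&(np.hypot(Q[:,0]-.49,Q[:,1]+.261)<.012);A=Q[m];d=A[:,:2]-PV
print(m.sum(),A.max(0),'lat',np.percentile(d@l,[0,5,50,95,100]).round(4),'r',np.percentile(d@u,[0,5,50,95,100]).round(4))
s=snap('scene','s22');crop(s,100,140,250,260,5,'pics/s22c.png')
"
```

```text
94 [ 0.49364651 -0.25740627  0.25761246] lat [-0.0041 -0.0039 -0.0003  0.0034  0.0036] r [0.0887 0.0895 0.0935 0.0965 0.0969]
ee [ 0.4985 -0.1838  0.2242] yaw -10.12 F [ 0.02  0.59 -1.75] t 19.95 w 0.05726095550845779
```

View pics/s22c.png

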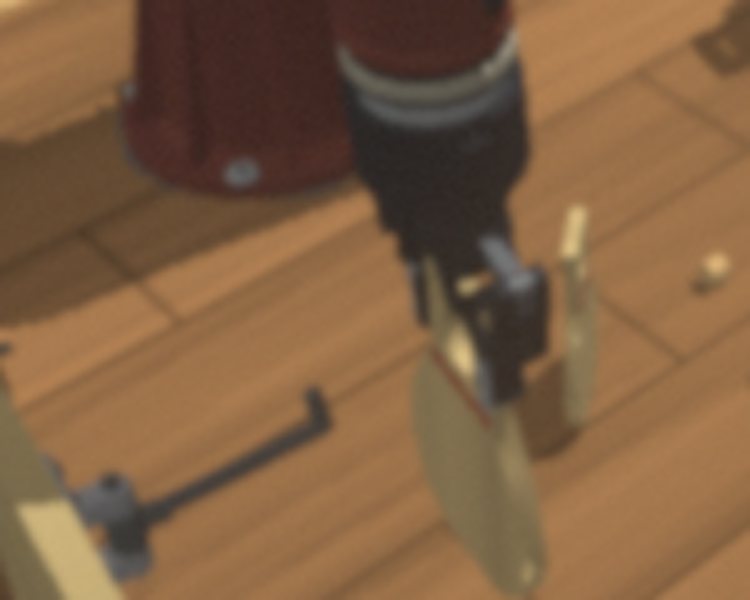

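>>> {"method": "servo_tool", "body": {"commands": [[0.5,-0.1,0.1,0],[-0.3,-1.5,0,0],[-0.3,-1.5,0,0],[-0.1,-0.7,0.1,0],[0,0,0,0]]}}

```text
clock: 20.5
ee_pos: [0.4968, -0.224, 0.2286]
tcp_rot: [0.996, -0.088, -0.008, -0.009]
wrist_force: [-0.2, -1.0, -1.7]
gripper_width: 0.0571
```

```bash
python3 -c "
from h import *
hole()"
```

```text
t 20.50 hole r 130.4 lat 0.8 z 246.6 | lean out 0.035 lean lat 0.046 yaw -10.1 | F along u -1.0 lat -0.1 z -1.7 w 0.0571
```

>>> {"method": "servo_tool", "body": {"commands": [[-0.3,-1.0,-0.2,0],[-0.1,-0.6,-0.1,0],[0,0,0,0],[0,0,0,0]]}}

```text
clock: 20.9
ee_pos: [0.4923, -0.2417, 0.2255]
tcp_rot: [0.996, -0.089, -0.008, -0.01]
wrist_force: [-0.1, -0.4, -1.9]
gripper_width: 0.0571
```

```bash
python3 -c "
from h import *
hole()"
```

```text
t 20.90 hole r 112.2 lat -0.5 z 243.5 | lean out 0.035 lean lat 0.046 yaw -10.2 | F along u -0.4 lat 0.0 z -1.9 w 0.0571
```

```bash
python3 -c "
from h import *
c=snap('wrist','w23');crop(c,170,170,350,340,3.5,'pics/w23c.png')
s=snap('scene','s23');crop(s,100,140,250,260,5,'pics/s23c.png')"
```

```text
ee [ 0.4923 -0.2417  0.2255] yaw -10.18 F [-0.06 -0.38 -1.86] t 20.9 w 0.057146405574883666
ee [ 0.4923 -0.2416  0.2255] yaw -10.17 F [-0.05 -1.14 -1.13] t 20.95 w 0.05748612896069993
```

View pics/w23c.png

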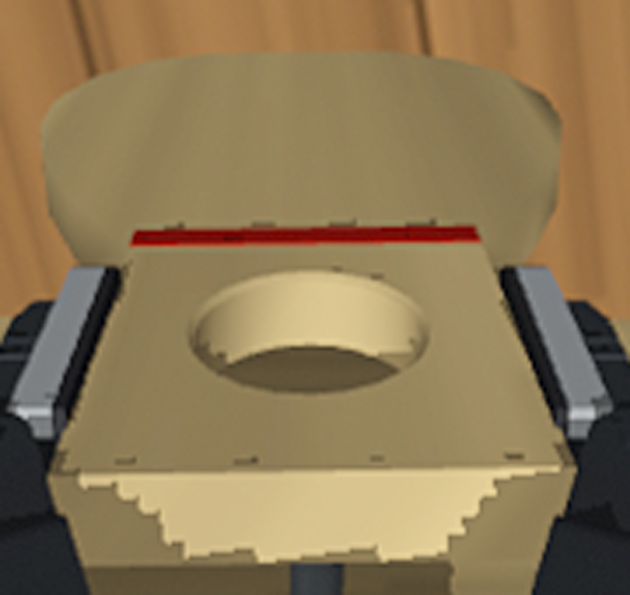

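View pics/s23c.png

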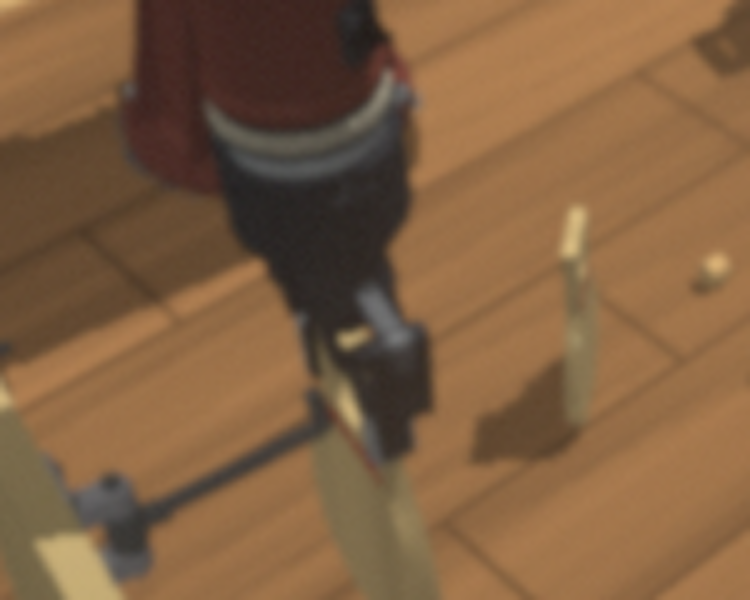

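```bash
python3 -c "
from h import *
c=load('w23.npz');P=cloud(c)
k=3.5
# face pixels around the hole
H,W=c['z_map'].shape;u,v=np.meshgrid(np.arange(W),np.arange(H));x=(u-170)*k;y=(v-170)*k
ring=((x-309)/160)**2+((y-332)/85)**2
m=(ring<1)&(((x-309)/128)**2+((y-332)/70)**2>1)
A=P[m];o=A.mean(0);U,S,V=np.linalg.svd(A-o);nn=V[2];print('plane n',nn.round(3),np.abs((A-o)@nn).max())
d=np.einsum('hwk,k->hw',P-o,nn)
hole=((np.abs(d)>.0012)&(ring<1)).astype(np.uint8)
cn=max(cv2.findContours(hole,0,1)[0],key=cv2.contourArea);e=cv2.fitEllipse(cn);print('ellipse',e)
pts=[]
for p in cn[:,0]:
  oo,dd=ray(c,*p);pts.append(oo+dd*((o-oo)@nn)/(dd@nn))
pts=np.array(pts);print('center',((pts.min(0)+pts.max(0))/2).round(4),'size',(pts.max(0)-pts.min(0)).round(4))
hc=(pts.min(0)+pts.max(0))/2;s=np.sign(nn@[.18,.984,0]);print('hole mid (z+.0009)',(hc-s*nn*.006+[0,0,.0009]).round(4))
hole_=1
"
python3 -c "
from h import *
hole();from bench import sense;s=sense();print((s['ee_pos']+Ro.from_quat(s['tcp_rot']).apply(HT)).round(4))"
```

```text
plane n [ 0.167  0.975 -0.147] 0.0562894759401626
ellipse ((258.48175048828125, 271.51898193359375), (34.97075653076172, 76.24034118652344), 90.07440948486328)
center [ 0.4944 -0.2336  0.2491] size [0.0366 0.0083 0.0396]
hole mid (z+.0009) [ 0.4934 -0.2394  0.2508]
t 21.00 hole r 112.4 lat -0.5 z 243.5 | lean out 0.035 lean lat 0.046 yaw -10.2 | F along u -0.2 lat 1.0 z -1.9 w 0.0570
[ 0.4928 -0.2422  0.2435]
```

```bash
cat > holefit.py <<'E'
from h import *
def holefit(c,cx,cy,rx,ry):
    P=cloud(c);H,W=c['z_map'].shape;u,v=np.meshgrid(np.arange(W),np.arange(H))
    ring=((u-cx)/(1.35*rx))**2+((v-cy)/(1.4*ry))**2
    m=(ring<1)&(((u-cx)/(1.12*rx))**2+((v-cy)/(1.15*ry))**2>1)
    A=P[m]
    for i in range(8):
        o=A.mean(0);nn=np.linalg.svd(A-o)[2][2]
        r=np.abs((P[m]-o)@nn);A=P[m][r<max(.001,np.percentile(r,70 if i<3 else 50)*1.5)]
    nn*=np.sign(nn[1]);o=A.mean(0);print('plane',nn.round(3),'inl',len(A),m.sum(),'rms',np.std((A-o)@nn).round(5))
    d=(P-o)@nn
    hole=((np.abs(d)>.0015)&(ring<1)).astype(np.uint8);hole=cv2.morphologyEx(hole,cv2.MORPH_OPEN,np.ones((3,3),np.uint8))
    cn=max(cv2.findContours(hole,0,1)[0],key=cv2.contourArea)
    pts=np.array([(lambda q:q[0]+q[1]*((o-q[0])@nn)/(q[1]@nn))(ray(c,*p)) for p in cn[:,0].astype(float)])
    ex=np.cross([0,0,1],nn);ex/=np.linalg.norm(ex);ey=np.cross(nn,ex)
    q=np.stack([(pts-o)@ex,(pts-o)@ey],1).astype(np.float32)
    e=cv2.fitEllipse(q);print('ellipse mm',np.round(np.array(e[0])*1000,2),np.round(np.array(e[1])*1000,2))
    hc=o+ex*e[0][0]+ey*e[0][1]-nn*.006+[0,0,.0009]
    a=np.radians(79.6);uu=np.array([np.cos(a),np.sin(a)]);l=np.array([uu[1],-uu[0]]);dd=hc[:2]-PV
    print('cam hole',hc.round(4),'r',(dd@uu).round(4),'lat',(dd@l).round(4));return hc
E
python3 -c "
from holefit import *
holefit(load('w23.npz'),170+309/3.5,170+332/3.5,119/3.5,61/3.5)
print();holefit(load('w19.npz'),258,265,33,17)
"
```

```text
plane [ 0.17   0.985 -0.036] inl 1122 1127 rms 0.00031
ellipse mm [0.17 2.22] [28.79 30.6 ]
cam hole [ 0.4919 -0.2406  0.2459] r 0.1137 lat -0.0016

plane [ 0.942  0.335 -0.001] inl 1058 1060 rms 0.00032
ellipse mm [0.02 2.23] [28.38 30.85]
cam hole [0.4568 0.1449 0.1726] r 0.4866 lat -0.1058
```

The wrist-camera fit of the hole agrees with the kinematics: z about 0.2434, within 0.5 mm sideways. The window is about 0.2425–0.2440, so I advance in small steps and watch the force.

>>> {"method": "servo_tool", "body": {"commands": [[0,-0.4,0,0],[-0.1,-0.3,0,0],[0,0,0,0]]}}

```text
clock: 21.3
ee_pos: [0.4915, -0.2482, 0.2255]
tcp_rot: [0.996, -0.088, -0.008, -0.01]
wrist_force: [0.1, 0.6, -1.8]
gripper_width: 0.0574
```

```bash
python3 -c "
from h import *
hole()"
```

```text
t 21.30 hole r 105.6 lat -0.1 z 243.5 | lean out 0.035 lean lat 0.046 yaw -10.1 | F along u 0.7 lat -0.0 z -1.8 w 0.0574
```

>>> {"method": "servo_tool", "body": {"commands": [[-0.1,-0.3,0,0],[0,0,0,0]]}}

```text
clock: 21.5
ee_pos: [0.4905, -0.2514, 0.2255]
tcp_rot: [0.996, -0.088, -0.008, -0.01]
wrist_force: [0.1, -0.1, -1.6]
gripper_width: 0.0569
```

```bash
python3 -c "
from h import *
hole()"
```

```text
t 21.50 hole r 102.2 lat -0.5 z 243.5 | lean out 0.035 lean lat 0.046 yaw -10.1 | F along u -0.1 lat 0.1 z -1.6 w 0.0569
```

>>> {"method": "servo_tool", "body": {"commands": [[0,-0.3,0,0],[0,0,0,0]]}}

```text
clock: 21.7
ee_pos: [0.4905, -0.2547, 0.2256]
tcp_rot: [0.996, -0.088, -0.008, -0.01]
wrist_force: [0.0, 0.5, -1.8]
gripper_width: 0.0575
```

>>> {"method": "servo_tool", "body": {"commands": [[-0.1,-0.3,0,0],[0,0,0,0]]}}

```text
clock: 21.9
ee_pos: [0.4894, -0.258, 0.2256]
tcp_rot: [0.996, -0.088, -0.008, -0.01]
wrist_force: [-0.1, 0.6, -2.7]
gripper_width: 0.0573
```

```bash
python3 -c "
from h import *
hole()"
```

```text
t 21.90 hole r 95.6 lat -0.4 z 243.6 | lean out 0.035 lean lat 0.046 yaw -10.1 | F along u 0.6 lat -0.2 z -2.7 w 0.0573
```

>>> {"method": "servo_tool", "body": {"commands": [[-0.05,-0.3,-0.03,0],[0,0,0,0]]}}

```text
clock: 22.1
ee_pos: [0.4888, -0.2613, 0.2253]
tcp_rot: [0.996, -0.088, -0.008, -0.01]
wrist_force: [1.1, 0.3, -1.4]
gripper_width: 0.0573
```

```bash
python3 -c "
from h import *
hole();c=snap('wrist','w24');crop(c,170,170,350,340,3.5,'pics/w24c.png')"
```

```text
t 22.10 hole r 92.3 lat -0.3 z 243.3 | lean out 0.035 lean lat 0.046 yaw -10.1 | F along u 0.5 lat 1.0 z -1.4 w 0.0573
ee [ 0.4888 -0.2613  0.2253] yaw -10.06 F [ 1.07  0.31 -1.44] t 22.1 w 0.05733272411314368
```

View pics/w24c.png

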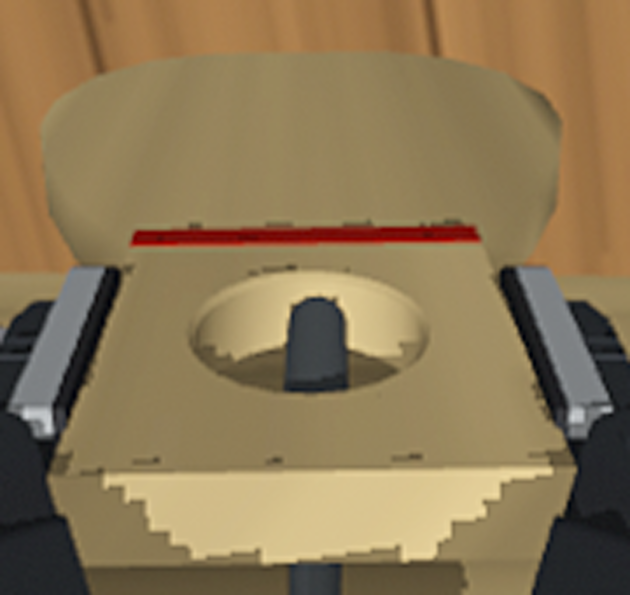

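The view through the hole shows the post inside it, at about (317,340) in the crop and nearly centred. I go on, following the bar's slope slightly downward.

>>> {"method": "servo_tool", "body": {"commands": [[-0.05,-0.3,-0.02,0],[0,0,0,0]]}}

```text
clock: 22.35
ee_pos: [0.4883, -0.2642, 0.2251]
tcp_rot: [0.996, -0.088, -0.008, -0.01]
wrist_force: [-0.0, -0.3, -2.6]
gripper_width: 0.0575
```

>>> {"method": "servo_tool", "body": {"commands": [[-0.05,-0.3,-0.02,0],[0,0,0,0]]}}

```text
clock: 22.55
ee_pos: [0.4878, -0.2675, 0.2248]
tcp_rot: [0.996, -0.088, -0.008, -0.01]
wrist_force: [0.4, -0.1, -2.0]
gripper_width: 0.0574
```

```bash
python3 -c "
from h import *
hole();c=snap('wrist','w25');crop(c,170,170,350,340,3.5,'pics/w25c.png')"
```

```text
t 22.55 hole r 86.0 lat -0.2 z 242.8 | lean out 0.035 lean lat 0.046 yaw -10.1 | F along u -0.1 lat 0.4 z -2.0 w 0.0574
ee [ 0.4878 -0.2675  0.2248] yaw -10.05 F [ 0.36 -0.12 -2.  ] t 22.55 w 0.05740435223551623
```

View pics/w25c.png

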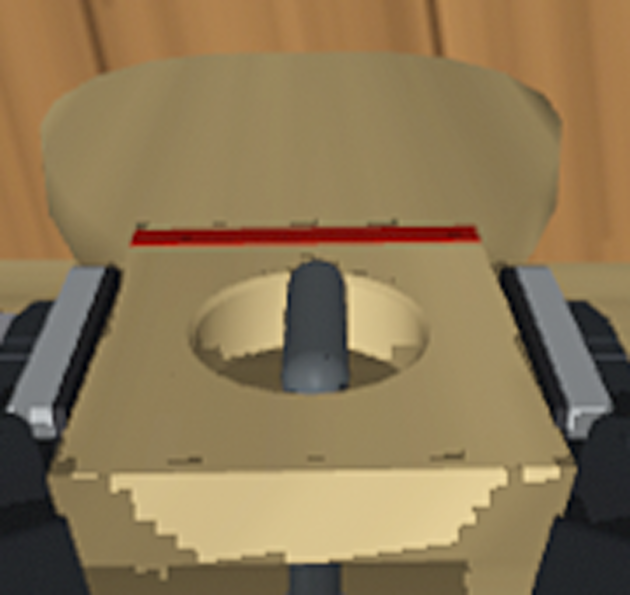

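>>> {"method": "servo_tool", "body": {"commands": [[-0.05,-0.3,-0.03,0],[0,0,0,0]]}}

```text
clock: 22.8
ee_pos: [0.4873, -0.2705, 0.2245]
tcp_rot: [0.996, -0.088, -0.008, -0.01]
wrist_force: [-0.4, 0.4, -1.8]
gripper_width: 0.0574
```

>>> {"method": "servo_tool", "body": {"commands": [[-0.05,-0.3,-0.03,0],[-0.05,-0.3,-0.03,0],[0,0,0,0]]}}

```text
clock: 23.1
ee_pos: [0.4862, -0.277, 0.2238]
tcp_rot: [0.996, -0.088, -0.008, -0.01]
wrist_force: [-0.1, -0.4, -2.8]
gripper_width: 0.0571
```

>>> {"method": "servo_tool", "body": {"commands": [[-0.1,-0.4,-0.04,0],[-0.1,-0.4,-0.04,0],[0,0,0,0]]}}

```text
clock: 23.4
ee_pos: [0.484, -0.2858, 0.2229]
tcp_rot: [0.996, -0.088, -0.008, -0.01]
wrist_force: [0.9, -0.1, -2.3]
gripper_width: 0.0574
```

```bash
python3 -c "
from h import *
hole();c=snap('wrist','w26');crop(c,170,170,350,340,3.5,'pics/w26c.png')"
```

```text
t 23.40 hole r 67.3 lat -0.6 z 240.9 | lean out 0.034 lean lat 0.046 yaw -10.0 | F along u 0.1 lat 0.9 z -2.3 w 0.0574
ee [ 0.484  -0.2858  0.2229] yaw -10.05 F [ 0.88 -0.07 -2.29] t 23.4 w 0.05736275050331371
```

View pics/w26c.png

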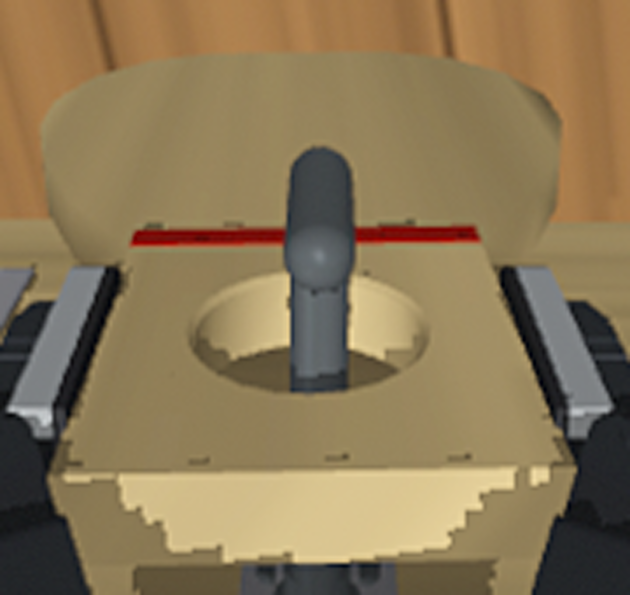

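>>> {"method": "servo_tool", "body": {"commands": [[-0.1,-0.6,-0.4,0],[-0.1,-0.6,-0.6,0],[0,0,-0.4,0],[0,0,0,0]]}}

```text
clock: 23.85
ee_pos: [0.4817, -0.2986, 0.2074]
tcp_rot: [0.996, -0.088, -0.008, -0.01]
wrist_force: [1.3, 0.8, -2.4]
gripper_width: 0.0574
```

```bash
python3 -c "
from h import *
hole()"
```

```text
t 23.85 hole r 54.2 lat -0.6 z 225.4 | lean out 0.034 lean lat 0.046 yaw -10.1 | F along u 1.0 lat 1.1 z -2.4 w 0.0574
```

>>> {"method": "servo_tool", "body": {"commands": [[0,0,-0.3,0],[0,0,-0.2,0],[0,0,0,0]]}}

```text
clock: 24.15
ee_pos: [0.4815, -0.2983, 0.2015]
tcp_rot: [0.996, -0.088, -0.008, -0.011]
wrist_force: [0.7, -0.3, -2.1]
gripper_width: 0.0579
```

>>> {"method": "servo_tool", "body": {"commands": [[0,0,-0.1,0],[0,0,0,0]]}}

```text
clock: 24.35
ee_pos: [0.4818, -0.2983, 0.2008]
tcp_rot: [0.996, -0.088, -0.008, -0.01]
wrist_force: [-0.4, -1.5, -2.1]
gripper_width: 0.0572
```

>>> {"method": "servo_tool", "body": {"commands": [[0,0,-0.1,0],[0,0,0,0]]}}

```text
clock: 24.55
ee_pos: [0.482, -0.2984, 0.2006]
tcp_rot: [0.996, -0.087, -0.008, -0.01]
wrist_force: [-0.5, -0.4, -1.5]
gripper_width: 0.0572
```

```bash
python3 -c "
from h import *
hole()"
```

```text
t 24.55 hole r 54.5 lat -0.3 z 218.6 | lean out 0.034 lean lat 0.046 yaw -10.0 | F along u -0.5 lat -0.4 z -1.5 w 0.0572
```

>>> {"method": "servo_tool", "body": {"commands": [[0,0,-0.1,0],[0,0,-0.1,0]]}}

```text
clock: 24.75
ee_pos: [0.4824, -0.2985, 0.1999]
tcp_rot: [0.996, -0.087, -0.007, -0.01]
wrist_force: [-1.8, 1.9, 4.3]
gripper_width: 0.0572
```

>>> {"method": "servo_tool", "body": {"commands": [[0,0,-0.1,0],[0,0,-0.1,0]]}}

```text
clock: 24.95
ee_pos: [0.4825, -0.2986, 0.1997]
tcp_rot: [0.996, -0.087, -0.007, -0.01]
wrist_force: [-2.0, 2.5, 5.2]
gripper_width: 0.0571
```

```bash
python3 -c "
from h import *
hole()"
```

```text
t 24.95 hole r 54.5 lat 0.2 z 217.7 | lean out 0.035 lean lat 0.045 yaw -10.0 | F along u 2.1 lat -2.5 z 5.2 w 0.0571
```

>>> {"method": "servo_tool", "body": {"commands": [[0,0,0.05,0],[0,0,0,0]]}}

```text
clock: 25.15
ee_pos: [0.4826, -0.2988, 0.2002]
tcp_rot: [0.996, -0.087, -0.007, -0.009]
wrist_force: [0.4, 0.8, 0.6]
gripper_width: 0.0571
```

>>> {"method": "servo_tool", "body": {"commands": [[0,0,0,0],[0,0,0,0],[0,0,0,0]], "grip": -0.42}}

```text
clock: 25.45
ee_pos: [0.483, -0.2991, 0.1991]
tcp_rot: [0.996, -0.087, -0.006, -0.009]
wrist_force: [-0.9, -1.2, 1.1]
gripper_width: 0.0605
```

>>> {"method": "servo_tool", "body": {"commands": [[0,0,0,0],[0,0,0,0],[0,0,0,0]], "grip": -0.6}}

```text
clock: 25.75
ee_pos: [0.4831, -0.2992, 0.1985]
tcp_rot: [0.996, -0.087, -0.006, -0.009]
wrist_force: [-0.3, 0.1, -0.2]
gripper_width: 0.068
```

```bash
python3 -c "
from h import *
hole();c=snap('wrist','w27');crop(c,120,120,400,360,2.5,'pics/w27c.png')
s=snap('scene','s27');crop(s,80,150,230,270,5,'pics/s27c.png')"
```

```text
t 25.75 hole r 54.0 lat 0.8 z 216.5 | lean out 0.036 lean lat 0.043 yaw -10.0 | F along u 0.1 lat -0.3 z -0.2 w 0.0680
ee [ 0.4831 -0.2992  0.1985] yaw -10.02 F [-0.3   0.11 -0.23] t 25.75 w 0.06804517418493507
ee [ 0.4831 -0.2992  0.1985] yaw -10.03 F [-1.37  0.69 -0.51] t 25.8 w 0.06833633005750288
```

View pics/w27c.png

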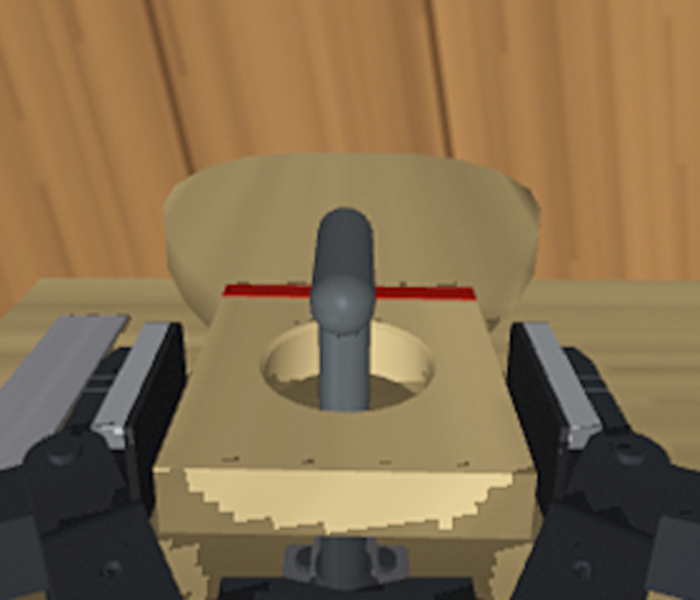

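View pics/s27c.png

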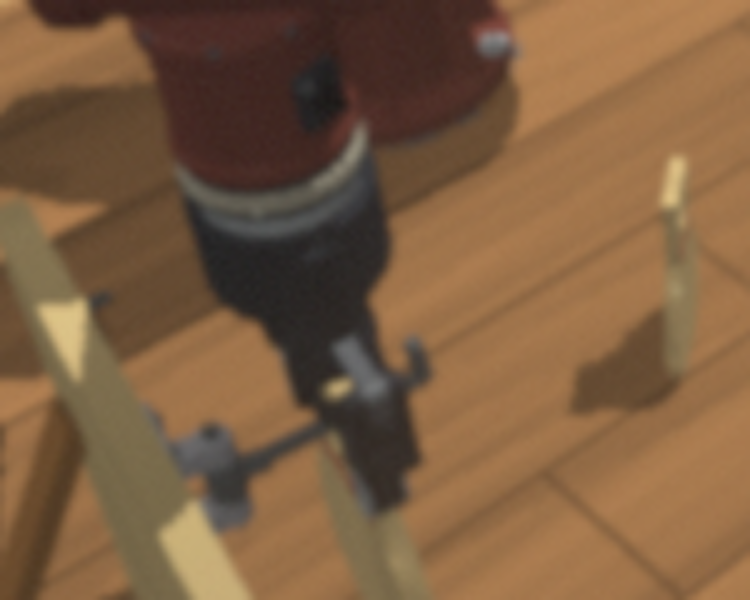

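The template hangs on the bar behind the upturned end, and the fingers are clear on both sides. I open fully and withdraw straight up.

>>> {"method": "servo_tool", "body": {"commands": [[0,0,0,0],[0,0,0.5,0],[0,0,1,0],[0,0,1.5,0],[0,0,2,0]], "grip": -0.75}}

```text
clock: 26.35
ee_pos: [0.4814, -0.2978, 0.2487]
tcp_rot: [0.996, -0.087, -0.009, -0.011]
wrist_force: [0.5, -0.6, 0.4]
gripper_width: 0.0749
```

>>> {"method": "servo_tool", "body": {"commands": [[0,0,3,0],[0,1,4,0],[0,3,3,0],[0,4,0,0],[0,0,0,0]]}}

```text
clock: 26.85
ee_pos: [0.483, -0.2176, 0.3653]
tcp_rot: [0.996, -0.089, -0.002, -0.008]
wrist_force: [0.5, -0.9, -0.1]
gripper_width: 0.0747
```

>>> {"method": "servo_tool", "body": {"commands": [[0,4,0,0],[0,4,0,0],[0,4,0,0],[0,0,0,0],[0,0,0,0]]}}

```text
clock: 27.35
ee_pos: [0.4838, -0.0962, 0.3733]
tcp_rot: [0.996, -0.089, 0.004, -0.004]
wrist_force: [-0.2, -0.3, -1.2]
gripper_width: 0.0745
```

```bash
python3 -c "
from holefit import *
tilt();c=snap('wrist','w28');s=snap('scene','s28');crop(s,80,150,230,270,5,'pics/s28c.png');t=snap('top','t28')"
```

```text
clock 27.35 ee [ 0.4838 -0.0962  0.3733] approach [ 0.0093  0.0078 -0.9999]
ee [ 0.4838 -0.0962  0.3733] yaw -10.23 F [-0.18 -0.26 -1.21] t 27.35 w 0.07452877538007938
ee [ 0.4839 -0.0963  0.3734] yaw -10.28 F [-0.09  0.16 -0.39] t 27.4 w 0.07464231094031681
ee [ 0.4839 -0.0969  0.3731] yaw -10.34 F [-1.09 -0.32  1.12] t 27.45 w 0.07510480031561587
```

View pics/w28.png

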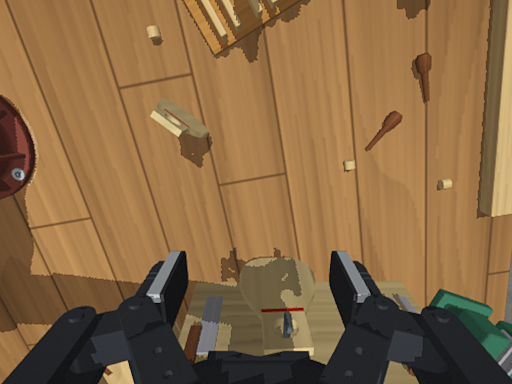

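View pics/s28.png

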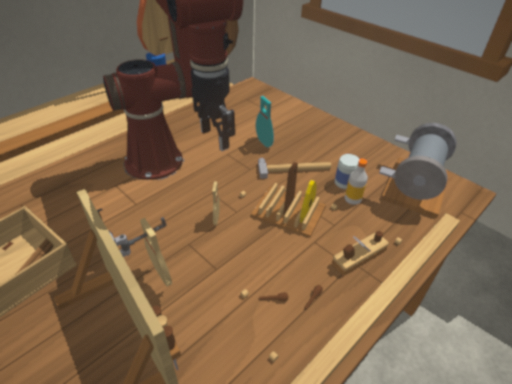

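View pics/t28.png

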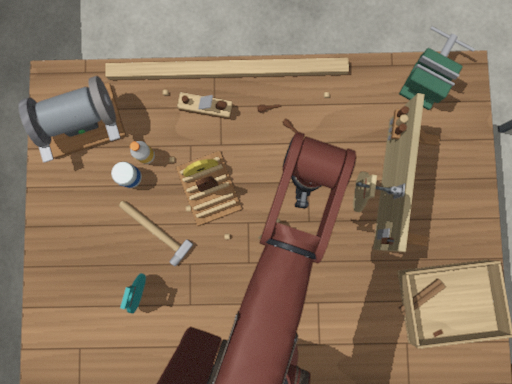

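>>> {"method": "servo_tool", "body": {"commands": [[0,1,0,0],[0,0,0,0],[0,0,0,0],[0,0,0,0],[0,0,0,0]]}}

```text
clock: 28.0
ee_pos: [0.4837, -0.0897, 0.3718]
tcp_rot: [0.996, -0.093, 0.003, -0.005]
wrist_force: [-0.0, -0.4, 0.3]
gripper_width: 0.0747
```

```bash
python3 -c "
from h import *
a=np.radians(79.6);u=np.array([np.cos(a),np.sin(a)]);l=np.array([u[1],-u[0]])
for n,tg in[('top','t28'),('top','t29'),('scene','s29'),('wrist','w29')]:
  c=load(tg+'.npz') if tg=='t28' else snap(n,tg)
  P=cloud(c);Q=P.reshape(-1,3);d=Q[:,:2]-PV;r=d@u;la=d@l
  m=(Q[:,2]>.243)&(Q[:,2]<.258)&(r>.015)&(r<.084)&(abs(la)<.035)
  f=(Q[:,2]>.06)&(Q[:,2]<.205)&(r>.02)&(r<.12)&(abs(la)<.06)
  if m.sum(): print(tg,'head',m.sum(),'r',r[m].min().round(4),np.median(r[m]).round(4),r[m].max().round(4),'lat',((la[m].min()+la[m].max())/2).round(4),'ztop',np.percentile(Q[m,2],90).round(4))
  if f.sum()>20:
    k=np.polyfit(Q[f,2],r[f],1);print('  face',f.sum(),'dr/dz',k[0].round(3),'r at z .217',np.polyval(k,.217).round(4))
hookphi(load('t29.npz'))
# other items moved?
t0=load('top0.npz');t1=load('t29.npz');D=np.abs(t0['frame'].astype(int)-t1['frame']).sum(-1)>60;cv2.imwrite('pics/diff.png',(D*255).astype(np.uint8))
"
```

```text
t28 head 109 r 0.0489 0.0564 0.0635 lat 0.0017 ztop 0.253
  face 423 dr/dz -0.06 r at z .217 0.0601
ee [ 0.4837 -0.0897  0.3718] yaw -10.69 F [-0.01 -0.4   0.34] t 28.0 w 0.07473303641749447
t29 head 111 r 0.0483 0.0562 0.0632 lat 0.0016 ztop 0.2534
  face 431 dr/dz -0.064 r at z .217 0.0601
ee [ 0.4837 -0.0897  0.3718] yaw -10.69 F [-0.29 -0.46  0.01] t 28.05 w 0.07442552444739223
s29 head 131 r 0.0478 0.0541 0.061 lat 0.0014 ztop 0.2515
  face 512 dr/dz -0.019 r at z .217 0.0546
ee [ 0.4837 -0.0896  0.3719] yaw -10.68 F [ 0.03  0.81 -0.1 ] t 28.1 w 0.07486758322489276
w29 head 157 r 0.0503 0.0613 0.0634 lat 0.0008 ztop 0.249
  face 4006 dr/dz -0.052 r at z .217 0.0616
0.03 11 phi [70.7 76.1 83.7] z [0.2245 0.2306 0.2341 0.2344]
0.04 7 phi [74.9 79.2 86.1] z [0.2312 0.2358 0.242  0.244 ]
0.05 66 phi [ 55.2  79.7 106.2] z [0.2426 0.2493 0.2545 0.2574]
0.06 102 phi [ 54.5  78.7 103.9] z [0.2186 0.2421 0.2526 0.2548]
0.07 12 phi [76.7 79.1 81.3] z [0.2314 0.2343 0.2372 0.2372]
0.08 9 phi [76.2 80.2 81.4] z [0.2346 0.2379 0.2556 0.2572]
0.09 14 phi [77.4 79.7 81.2] z [0.237  0.2512 0.2581 0.2592]
```

View pics/diff.png

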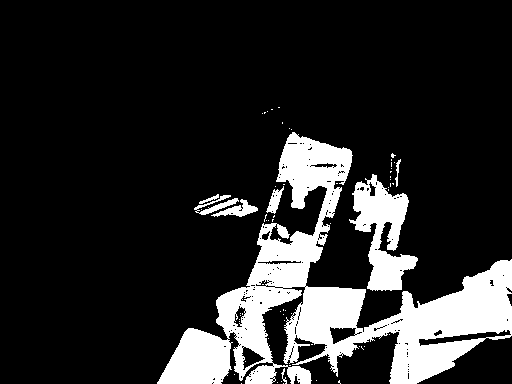

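```bash
python3 -c "
from bench import close_job
print(close_job())"
```

```text
the job is handed in; nothing more can be done
None
```

The hook is out at its stop and the template hangs on it by its large hole, behind the upturned end. I handed the job in at about 28 s, and close_job gives no verdict.

**Hook:** I gripped the upturned end and drew the hook out to about 60°, where the end slipped out of the jaws. I finished with closed fingers, pushing until the stop held, which read 27 N at the wrist. That push was between the fingers and the hook. The bar is bent up, with its end about 9 mm high.

**Template:** I lifted it from the rack by the edges of its head and passed the hole over the upturned end; the wrist force stayed within about 1 N of its noise. I lowered it to light contact, with the force rising about 7 N, and then opened the jaws in small steps.

**Last checks:**

| Check | Reading | Allowed |
|---|---|---|
| Hook direction | 79.7° on the image line; the stop should read about 80.2° from the board's edge, within measuring error | at stop |
| Hole out from the pin | about 55 mm | 12–90 mm |
| Hole sideways | 1–2 mm | within 15 mm |
| Hole below pivot height | about 4–6 mm | 1–23 mm |
| Template lean | 0.02–0.06 rad | under 0.2 rad |

- **Still:** two top pictures 0.6 s apart showed the template not moving. A top-view difference picture showed no other object moved.
- **Disagreements:** the cameras differ by a few mm on how far out the template hangs: 54 mm in the scene view, 56 mm from above, 61 mm from the wrist. The wrist camera read heights about 0.9 mm low, which I corrected for.
- **Tool tilt:** pushing the hook had tilted the tool by about 0.14 rad. I levelled it by pressing the open fingers on an empty part of the bench, which reached about 46 N at the wrist. That was fingers only, against limits of 40 N for the arm or gripper body and 120 N for the wrist.

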